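# Dock the massage balls and switch the charging station on

## Task

Put every massage ball standing on the desk into the charging station, one ball per free well, foot down and upright, and leave the ball that is already charging in a well. Once all balls are in, push the orange power plug fully home into its socket, and only then turn the red switch fully clockwise to on. At the end all balls must sit in wells with the plug home and the switch on (put back any that gets knocked out); leave the calculator, the jar and the stapler where they are.

Things in the scene. Friction and masses are not known exactly. Their poses are not given: they have to be found in the camera images.
- ball0: Discharged teal massage ball with a navy band round its middle and a white dot on top: a sphere of diameter 60 cut off flat below by a foot of diameter 30, 56 high, 150 g, weighted low so that it rights itself. Origin: centre of the foot's underside, z up through the white dot; the sphere's centre is 26 above the origin. Stands on the desk on its foot at the start. May be absent (None).
- ball1: Discharged teal massage ball with a navy band round its middle and a white dot on top: a sphere of diameter 60 cut off flat below by a foot of diameter 30, 56 high, 150 g, weighted low so that it rights itself. Origin: centre of the foot's underside, z up through the white dot; the sphere's centre is 26 above the origin. Stands on the desk on its foot at the start. May be absent (None).
- ball2: Discharged teal massage ball with a navy band round its middle and a white dot on top: a sphere of diameter 60 cut off flat below by a foot of diameter 30, 56 high, 150 g, weighted low so that it rights itself. Origin: centre of the foot's underside, z up through the white dot; the sphere's centre is 26 above the origin. Stands on the desk on its foot at the start. May be absent (None).
- ball3: Discharged teal massage ball with a navy band round its middle and a white dot on top: a sphere of diameter 60 cut off flat below by a foot of diameter 30, 56 high, 150 g, weighted low so that it rights itself. Origin: centre of the foot's underside, z up through the white dot; the sphere's centre is 26 above the origin. Stands on the desk on its foot at the start. May be absent (None).
- ball4: Discharged teal massage ball with a navy band round its middle and a white dot on top: a sphere of diameter 60 cut off flat below by a foot of diameter 30, 56 high, 150 g, weighted low so that it rights itself. Origin: centre of the foot's underside, z up through the white dot; the sphere's centre is 26 above the origin. Stands on the desk on its foot at the start. May be absent (None).
- docked0: Same ball, already sitting in well1 at the start: teal massage ball with a navy band round its middle and a white dot on top: a sphere of diameter 60 cut off flat below by a foot of diameter 30, 56 high, 150 g, weighted low so that it rights itself. Origin: centre of the foot's underside, z up through the white dot; the sphere's centre is 26 above the origin. May be absent (None).
- docked1: Same ball, already sitting in well3 at the start: teal massage ball with a navy band round its middle and a white dot on top: a sphere of diameter 60 cut off flat below by a foot of diameter 30, 56 high, 150 g, weighted low so that it rights itself. Origin: centre of the foot's underside, z up through the white dot; the sphere's centre is 26 above the origin. May be absent (None).
- well0 (a point): Centre of the mouth of a square well (45 wide, 20 deep) in the grey plate of the charging station, in the plate's top face, about 30 above the desk. The wells form 2 rows of 3 at 90 spacing. A ball put in foot down rests on the well's rim and centres itself, its origin about 6 below this point. Axes as the station's.
- well1 (a point): Centre of the mouth of a square well (45 wide, 20 deep) in the grey plate of the charging station, in the plate's top face, about 30 above the desk. The wells form 2 rows of 3 at 90 spacing. A ball put in foot down rests on the well's rim and centres itself, its origin about 6 below this point. Axes as the station's.
- well2 (a point): Centre of the mouth of a square well (45 wide, 20 deep) in the grey plate of the charging station, in the plate's top face, about 30 above the desk. The wells form 2 rows of 3 at 90 spacing. A ball put in foot down rests on the well's rim and centres itself, its origin about 6 below this point. Axes as the station's.
- well3 (a point): Centre of the mouth of a square well (45 wide, 20 deep) in the grey plate of the charging station, in the plate's top face, about 30 above the desk. The wells form 2 rows of 3 at 90 spacing. A ball put in foot down rests on the well's rim and centres itself, its origin about 6 below this point. Axes as the station's.
- well4 (a point): Centre of the mouth of a square well (45 wide, 20 deep) in the grey plate of the charging station, in the plate's top face, about 30 above the desk. The wells form 2 rows of 3 at 90 spacing. A ball put in foot down rests on the well's rim and centres itself, its origin about 6 below this point. Axes as the station's.
- well5 (a point): Centre of the mouth of a square well (45 wide, 20 deep) in the grey plate of the charging station, in the plate's top face, about 30 above the desk. The wells form 2 rows of 3 at 90 spacing. A ball put in foot down rests on the well's rim and centres itself, its origin about 6 below this point. Axes as the station's.
- station: Charging station, fixed to the desk, position and yaw vary: a grey plate 190 (x) by 262 (y) by 30 high with the six wells; joined to its -y side a lighter grey power head 190 by 110 by 50 high, whose centre is at y -186 and which carries the socket (at x +50) and the red switch (at x -50). Origin: under the centre of the well plate, on the desk; z up.
- plug: Power plug: orange block 52 (x) by 44 (y) by 40 high, with a grey shank 34 (x) by 26 (y) below it, 22 long including a 4 mm brass tip of 29 by 21; 62 high overall, 160 g. Origin: centre of the tip's end face, z up; the block spans 22 to 62 above it. At the start it stands on its tip on the desk. It goes into the socket either way round (turned by half a turn).
- socket (a point): Centre of the mouth of the rectangular socket hole, framed in yellow, in the top of the power head (50 above the desk): 36 (along station x) by 28 (along station y), 26 deep. Axes as the station's. Fully home, the plug's block sits flush on the head's top and the plug's origin is 22 below this point.
- switch (a joint): Angle of the red rotary switch: near 0 is off (at the start up to 0.25), 1.4 is the stop at fully on. Grows when turned clockwise seen from above. It turns with light friction and stays where it is left.
- switch_grip (a point): Point on the switch's vertical axis at the height to grip its upright bar. At switch angle 0 the bar lies along the station's x axis; it turns with the switch. The bar is 46 long, 14 wide, its top 44 above the head's top face and 7 above this point; below it a disc of diameter 48 ends 14 above the head. A white mark on the bar points to the station's -x at angle 0.
- calculator: Bystander: black desk calculator lying flat, 140 by 80, 18 high. Origin: centre of the underside.
- jar: Bystander: white jar with blue cap, 64 wide, 122 high. Origin: centre of the underside.
- stapler: Bystander: red stapler, 130 by 36, 48 high. Origin: centre of the underside.
There are look-alikes about, which are no part of the job. Of the things that look like the plug, the larger one is meant.

How it is judged:
By the outcome, as a careful person would: the job done as asked, in the order asked, and still so for the second after the job is handed in, with the robot touching nothing.
Of ball0, ball1, ball2, ball3, ball4 only 3 to 5 are there at a start; the rules pass over those that are not, and their reading is None.
Of docked0, docked1 only 1 to 1 are there at a start; the rules pass over those that are not, and their reading is None.
At some moment in a run one of ball0, ball1, ball2, ball3, ball4 may be knocked a few centimetres aside while the robot is not near it.
It also fails if it takes over 210 s, if anything falls off the work surface, if the arm or the gripper's body presses on something with over 40 N, if the wrist force passes 120 N, or if a joint passes its speed limit or range.

## Robot

A 7-joint arm with a two-finger parallel gripper is mounted at the origin on the work surface. World frame = base frame: x ahead of the robot, y to its left, z up, the work surface at z = 0. Lengths are in m, angles in rad, forces in N, time in s.
With the tool pointing down it reaches from about 0.35 to 0.9 m from the base axis. Payload 19.9 kg.
Tool frame: the origin (TCP) lies on the centre line of the jaws, within the pads' length; the fingertips stand 22 mm ahead of it and the grasp point (between the pads) lies 3 mm ahead of it; z points along the fingers, y is the line along which they close (so a half turn about z gives the same grasp; the last joint's range is limited). The gripper opens to 94 mm and grips with 3 to 60 N. Pads are 16 mm wide; open, the fingers measure 119 mm over their backs; the gripper's body (75 mm by 177 mm) begins 78 mm behind the grasp point.
Start: joints at [-1.327, 0.417, -0.01, 1.614, 0.005, 1.111, -0.053], TCP at [0.176, 0.6, 0.227] pointing down, gripper open.
Joint ranges: [-2.81, 2.81], [-0.39, 2.02], [-1.27, 1.25], [0.06, 2.57], [-1.19, 4.33], [0.19, 2], [-2.82, 2.82]. Speed limits (rad/s): [1.89, 1.89, 2.39, 2.39, 3.01, 3.01, 3.01].

## Interface

Orientations are given as [roll, pitch, yaw] about the fixed x, y, z axes, in that order (R = Rz(yaw) Ry(pitch) Rx(roll)).
In Python, from cell import observe, snapshot, hand_in gives the robot as it stands.
- The arm moves only by the shell command python3 -m creep 'ROWS' [FORCE]. ROWS is JSON, a list of rows, each an object of numbers: "grip": the finger opening in cm, from 0 to 9.4; "x", "y", "z": the shift along the tool's x, y, z in cm; "wx", "wy", "wz": the turn, a rotation vector about the tool's x, y, z in degrees. In form: [{"grip": .., "x": .., "y": .., "z": .., "wx": .., "wy": .., "wz": ..}, ...]. A call has 1 to 10 rows; each row shifts and turns the commanded pose from where the row before left it, along the tool's axes as they then stand; what a row does not reach is not made up. A row lasts 1/12 s, in which the tool goes at most 41.7 mm and 7.16 degrees, less where a joint would pass 70% of its speed; a pose out of reach is approached as far as the arm can. A call is refused whole if a number of a shift passes 4.17 or a number of a turn 7.16, either way. A call with a gripper value outside its range is refused whole. The fingers move at their own pace and stop on an object; FORCE is the grip in N (left out, the last holds). Time passes only in rows, so rows that do not move let the fingers close. It gives the time, the measured TCP pose, the force, the opening and the grip force at its end, in the units of the state.
- observe(): the state, without advancing time (a new reading comes with each control period).
- snapshot(name): name is "side" or "top"; returns a dict with "image" (480x640x3 uint8, blue, green, red), "camera_matrix" (3x3 intrinsics, pixels), "rvec" (rotation vector, rad) and "tvec" (3), from world to camera coordinates, as OpenCV has them. Camera axes: x right, y down, z forward; pixel columns grow to the right and rows downward; lengths in m; the calibration is good to about 2 mm. A picture is of the moment at which its call begins. There is no depth.
- hand_in(): hands the job in; it is judged then, once.
The state is a dict: "time": time; "joints": joint angles; "joint_vel": joint speeds; "joint_torque": joint torques, N m; "tool_pos": TCP position; "tool_rot": TCP orientation; "force": force on the tool from outside, world axes, zero at the start; "torque": the same for the moment, N m; "gripper_width": opening from 0.0 (shut) to 1.0 (fully open); "grasp_force": force on a finger pad.
Only numpy, scipy, OpenCV 4.12 (cv2) and the standard library are available. Lean on these libraries where they do the work, as an engineer would, in place of code of your own. Each camera call takes 0.05 s, during which the arm holds its last target. There are 200 camera calls.

## Working session

There is one attempt and no reset: what is moved stays moved. The work goes in short steps, Python scripts to look and compute and a shell command to move; the robot and the scene stay as the last step left them, time stands still between calls to the robot, and variables do not carry over. Pictures are saved under pics/ and viewed, at most 14 in all, crops included, and the job is handed in when it is done.

```bash
ls; mkdir -p pics; python3 - <<'E'
from cell import observe, snapshot
import cv2
print(observe())
for n in("top","side"):
    s=snapshot(n); cv2.imwrite(f"pics/{n}0.png",s["image"]); print(n,s["camera_matrix"],s["rvec"],s["tvec"])
E
```

```text
pics
{'time': 0.0, 'joints': array([-1.32653018,  0.41795513, -0.01029717,  1.61417367,  0.00467633,
        1.11069018, -0.05302037]), 'joint_vel': array([-3.65721613e-04, -1.61697132e-03,  1.60228708e-03,  7.52784832e-04,
       -2.77051172e-05,  2.32682258e-03,  9.17450968e-04]), 'joint_torque': array([-4.22304101e-04, -8.51248097e+01,  6.38291594e-01, -4.25981355e+01,
       -4.89047414e-02,  1.89237634e-02,  8.21229241e-05]), 'tool_pos': array([0.17609188, 0.59931651, 0.22683726]), 'tool_rot': array([-3.14039244e+00,  7.17385123e-05,  2.85579856e+00]), 'force': array([-0.04473253, -0.24772159,  1.1986223 ]), 'torque': array([ 0.03535612,  0.06533971, -0.04954166]), 'grasp_force': 0.0, 'gripper_width': 0.9987853334286352}
top [[537.97123401   0.         319.70536085]
 [  0.         537.97123401 240.69385185]
 [  0.           0.           1.        ]] [ 2.14337817 -2.15197918  0.17730991] [-0.0109419   0.59041342  1.26304042]
side [[496.86133505   0.         316.33807035]
 [  0.         496.86133505 239.31566759]
 [  0.           0.           1.        ]] [ 2.1782194  -0.74011478  0.32096912] [-0.45023806  0.31029643  0.92536718]
```

View pics/top0.png

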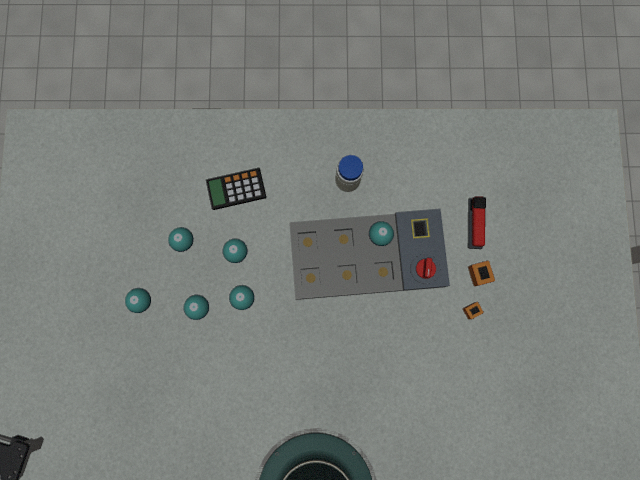

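View pics/side0.png

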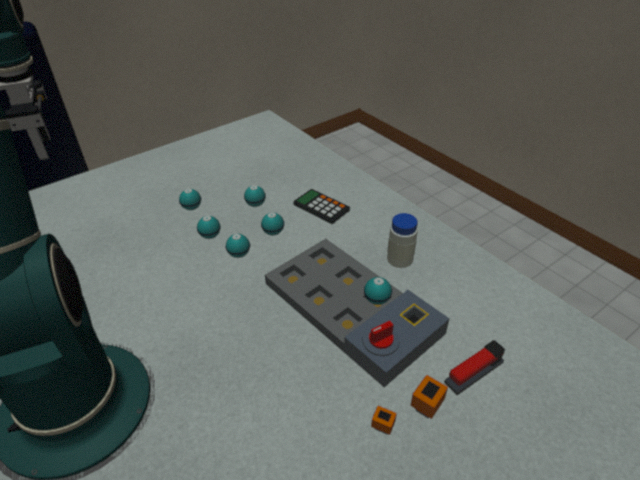

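```bash
cat > h.py <<'E'
import cv2, numpy as np
from cell import observe, snapshot
from scipy.spatial.transform import Rotation as Rn
def w(s,uv,z):
    "pixel -> world point on plane z"
    uv=np.atleast_2d(np.float64(uv))
    n=cv2.undistortPoints(uv[:,None],s["camera_matrix"],None)[:,0]
    R=cv2.Rodrigues(np.float64(s["rvec"]))[0]; t=np.ravel(s["tvec"]); c=-R.T@t
    d=np.c_[n,np.ones(len(n))]@R
    return (c+d*((z-c[2])/d[:,2])[:,None])[:,:2]
def proj(s,P): return cv2.projectPoints(np.float64(P),s["rvec"],s["tvec"],s["camera_matrix"],None)[0][:,0]
def blobs(s,lo,hi,amin=60):
    m=cv2.inRange(cv2.cvtColor(s["image"],cv2.COLOR_BGR2HSV),lo,hi)
    n,l,st,c=cv2.connectedComponentsWithStats(m)
    out=[]
    for i in range(1,n):
        if st[i,4]>=amin:
            pts=np.argwhere(l==i)[:,::-1]; out.append((c[i],st[i,4],cv2.minAreaRect(pts.astype(np.float32)),pts))
    return out
TEAL=((80,90,40),(100,255,255)); ORG=((8,150,90),(20,255,255))
def balls(s): return [(w(s,cv2.minEnclosingCircle(b[3].astype(np.float32))[0],.026)[0],b[0],b[1]) for b in blobs(s,*TEAL) if b[1]<900]
def delta(x,y,z,yaw=None):
    "shift in tool axes (cm), turn about tool z (deg) to a TCP target"
    o=observe(); R=Rn.from_euler('xyz',o["tool_rot"])
    d=R.inv().apply(np.array([x,y,z])-o["tool_pos"])*100
    r=''
    if yaw is not None:
        g=Rn.from_euler('xyz',[np.pi,0,yaw]); rr=(R.inv()*g).as_rotvec(degrees=True); r=rr.round(1)
    print("d",d.round(2),"rot",r, "t",round(o["time"],1),"pos",o["tool_pos"].round(4),"f",o["force"].round(1),"gw",round(o["gripper_width"],3))
E
python3 - <<'E'
from h import *
s=snapshot("top")
for b in balls(s): print("ball",b[0].round(4),b[1].round(1),b[2])
for b in blobs(s,*ORG,amin=20): print("org",b[0].round(1),b[1],b[2],)
hsv=cv2.cvtColor(s["image"],cv2.COLOR_BGR2HSV)
for b in blobs(s,(20,100,60),(35,255,255),20): print("yel",b[0].round(1),b[1],b[2])
for u in [(345,285),(425,225),(330,290),(420,280),(300,350)]: print(u,hsv[u[1],u[0]])
im=s["image"]
a=cv2.resize(im[220:325,115:260],None,fx=4,fy=4,interpolation=2)
b=cv2.resize(im[200:325,385:500],(386,420),interpolation=2)
c=np.hstack([cv2.resize(a,(400,290)),cv2.resize(b,(267,290))])
d=cv2.resize(im[205:305,280:460],(540,300),interpolation=2)
d=np.pad(d,((0,0),(0,127),(0,0)))
cv2.imwrite("pics/c1.png",np.vstack([c,d]))
E
```

```text
ball [ 0.6114 -0.1656] [380.8 233.7] 386
ball [0.5989 0.3299] [180.6 239.3] 373
ball [0.57   0.1955] [234.9 250.8] 369
ball [0.4555 0.1776] [241.6 297.4] 386
ball [0.4484 0.4275] [138.  300.3] 394
ball [0.4325 0.2866] [196.2 307. ] 386
org [253.  173.1] 24 ((252.5, 173.0), (4.0, 5.0), 90.0)
org [244.5 175.2] 26 ((244.5, 175.0), (4.0, 5.0), 90.0)
org [236.  177.1] 27 ((236.0, 177.0), (6.0, 4.0), 0.0)
org [227.2 179. ] 25 ((227.5, 179.0), (4.0, 5.0), 90.0)
org [482.6 272.8] 254 ((482.9037170410156, 272.6789245605469), (21.16796112060547, 17.624004364013672), 73.3007583618164)
org [473.4 310. ] 122 ((473.5000305175781, 310.00006103515625), (12.074767112731934, 14.310833930969238), 63.43495178222656)
yel [419.9 228.3] 83 ((419.9231262207031, 227.88462829589844), (18.85327911376953, 16.24854850769043), 82.87498474121094)
yel [343.3 238.8] 58 ((343.0, 239.0), (8.0, 8.0), 90.0)
yel [307.2 241.8] 61 ((307.0, 242.0), (8.0, 8.0), 90.0)
yel [382.7 271.5] 65 ((382.5, 271.5), (8.485280990600586, 8.485280990600586), 45.0)
yel [346.4 274.5] 61 ((346.38458251953125, 274.4230651855469), (8.320503234863281, 8.59785270690918), 33.6900634765625)
yel [310.2 277.7] 56 ((310.0, 278.0), (8.0, 8.0), 90.0)
(345, 285) [ 45   5 100]
(425, 225) [101  34  60]
(330, 290) [ 30   5 102]
(420, 280) [104  38  87]
(300, 350) [ 72  10 131]
```

View pics/c1.png

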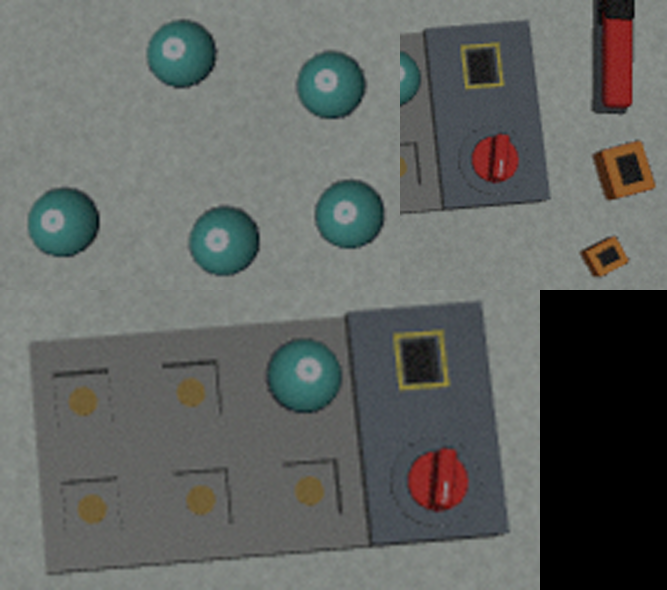

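```bash
cat > fit.py <<'E'
from h import *
from scipy.optimize import least_squares, minimize
s=snapshot("top"); q=snapshot("side")
px=np.array([b[0] for b in blobs(s,(20,100,60),(35,255,255),50)])
def loc(th,p,L): c,n=np.cos(th),np.sin(th); return np.array(L)@np.array([[c,n],[-n,c]])+p
L=[[50,-186],[45,0],[45,90],[-45,-90],[-45,0],[-45,90]]; Z=np.array([.05]+[.0105]*5)
def pts(v,L): return loc(v[2],v[:2],np.array(L)/1000)
f=lambda v:(proj(s,np.c_[pts(v,L),Z])-px).ravel()
# yellow frame: use bounding-rectangle centre
px[0]=blobs(s,(20,100,60),(35,255,255),70)[0][2][0]
r=least_squares(f,[.55,-.07,.05]); v=r.x; print("station",v.round(4),"res px",r.fun.round(1))
print("wells",pts(v,[[45,90],[45,0],[45,-90],[-45,90],[-45,0],[-45,-90]]).round(4).tolist())
print("socket",pts(v,[[50,-186]]).round(4),"switch",pts(v,[[-50,-186]]).round(4))
# plug: silhouette fit of the block in both pictures
def mask(c,near):
    hsv=cv2.cvtColor(c["image"],cv2.COLOR_BGR2HSV)
    m=cv2.inRange(hsv,(5,110,40),(22,255,255)); n,l,st,ce=cv2.connectedComponentsWithStats(m)
    i=1+np.argmin([np.hypot(*(k-near))+(1e3 if a<60 else 0) for k,a in zip(ce[1:],st[1:,4])])
    h=cv2.convexHull(np.argwhere(l==i)[:,::-1].astype(np.int32)); o=np.zeros((1920,2560),np.uint8); 
    return cv2.fillConvexPoly(o,(h*4+2),1)
def ren(c,u):
    B=np.array([[x,y,z] for x in(-.026,.026) for y in(-.022,.022) for z in(.022,.062)]); B[:,:2]=loc(u[2],u[:2],B[:,:2])
    o=np.zeros((1920,2560),np.uint8); return cv2.fillConvexPoly(o,cv2.convexHull((proj(c,B)*4+2).astype(np.int32)),1)
for near in ([482,273],[429,396]),:
    ms=[mask(s,near[0]),mask(q,near[1])]
    cost=lambda u:sum(1-(a&ren(c,u)).sum()/(a|ren(c,u)).sum() for a,c in zip(ms,(s,q)))
    p0=w(s,near[0],.05)[0]
    best=min((minimize(cost,[*p0,t],method="Nelder-Mead",options=dict(initial_simplex=[[*p0,t],[p0[0]+.01,p0[1],t],[p0[0],p0[1]+.01,t],[*p0,t+.3]])) for t in np.arange(-1.5,1.5,.4)),key=lambda r:r.fun)
    print("plug",best.x.round(4),np.degrees(best.x[2]).round(1),round(best.fun,3))
# switch bar
hsv=cv2.cvtColor(s["image"],cv2.COLOR_BGR2HSV)
E
python3 fit.py; python3 -c "
from h import *
delta(.4484,.4275,.15,np.radians(139))"
```

```text
station [ 0.5555 -0.0761  0.0812] res px [-0.1  0.  -0.  -0.   0.1 -0.  -0.  -0.  -0.  -0.   0.   0. ]
wells [[0.593, 0.0172], [0.6003, -0.0725], [0.6076, -0.1622], [0.5033, 0.0099], [0.5106, -0.0798], [0.5179, -0.1695]]
socket [[ 0.6204 -0.2575]] switch [[ 0.5207 -0.2656]]
plug [ 0.5097 -0.4028  0.3315] 19.0 0.245
d [-30.97  -8.82   7.72] rot [-0.   0.  24.6] t 0.2 pos [0.1762 0.5995 0.2271] f [-0.9 -0.2  0.1] gw 1.0
```

```bash
python3 -m creep '[{"x":-3.1,"y":-0.9,"z":0.7},{"x":-3.1,"y":-0.9,"z":0.8},{"x":-3.1,"y":-0.9,"z":0.8},{"x":-3.1,"y":-0.9,"z":0.8},{"x":-3.1,"y":-0.9,"z":0.8},{"x":-3.1,"y":-0.9,"z":0.8},{"x":-3.1,"y":-0.9,"z":0.8},{"x":-3.1,"y":-0.9,"z":0.8},{"x":-3.1,"y":-0.8,"z":0.7},{"x":-3.1,"y":-0.8,"z":0.7}]' 20
python3 -m creep '[{"wz":6.2,"grip":8.5},{"wz":6.2},{"wz":6.1},{"wz":6.1},{},{}]'
python3 - <<'E'
from h import *
delta(.4484,.4275,.035,np.radians(140))
s=snapshot("top")
for b in balls(s): print(b[0].round(4),b[1].round(1))
E
```

```text
d [-30.97  -8.82  19.22] rot [-0.   0.  23.6] t 0.2 pos [0.1762 0.5995 0.2271] f [-0.9 -0.2  0.1] gw 1.0
[ 0.6113 -0.1657] [380.9 233.6]
[0.5988 0.3299] [180.6 239.3]
[0.5689 0.1954] [234.8 250.8]
[0.4546 0.1767] [241.7 297.4]
[0.4484 0.4275] [138.  300.4]
[0.4323 0.2865] [196.2 307.1]validation failed for argument at $[0]...
validation failed for argument at $[0]...
```

```bash
python3 -m creep '[{"grip":8.5,"x":-3.1,"y":-0.9,"z":0.7,"wx":0,"wy":0,"wz":0},{"grip":8.5,"x":-3.1,"y":-0.9,"z":0.8,"wx":0,"wy":0,"wz":0},{"grip":8.5,"x":-3.1,"y":-0.9,"z":0.8,"wx":0,"wy":0,"wz":0},{"grip":8.5,"x":-3.1,"y":-0.9,"z":0.8,"wx":0,"wy":0,"wz":0},{"grip":8.5,"x":-3.1,"y":-0.9,"z":0.8,"wx":0,"wy":0,"wz":0},{"grip":8.5,"x":-3.1,"y":-0.9,"z":0.8,"wx":0,"wy":0,"wz":0},{"grip":8.5,"x":-3.1,"y":-0.9,"z":0.8,"wx":0,"wy":0,"wz":0},{"grip":8.5,"x":-3.1,"y":-0.9,"z":0.8,"wx":0,"wy":0,"wz":0},{"grip":8.5,"x":-3.1,"y":-0.8,"z":0.7,"wx":0,"wy":0,"wz":0},{"grip":8.5,"x":-3.1,"y":-0.8,"z":0.7,"wx":0,"wy":0,"wz":0}]' 20; echo; python3 -m creep '[{"grip":8.5,"x":0,"y":0,"z":0,"wx":0,"wy":0,"wz":6},{"grip":8.5,"x":0,"y":0,"z":0,"wx":0,"wy":0,"wz":6},{"grip":8.5,"x":0,"y":0,"z":0,"wx":0,"wy":0,"wz":6},{"grip":8.5,"x":0,"y":0,"z":0,"wx":0,"wy":0,"wz":5.6},{"grip":8.5,"x":0,"y":0,"z":0,"wx":0,"wy":0,"wz":0},{"grip":8.5,"x":0,"y":0,"z":0,"wx":0,"wy":0,"wz":0}]'
python3 - <<'E'
from h import *
delta(.4484,.4275,.035,np.radians(140))
E
```

```text
time: 1.13
tool_pos: [0.45, 0.4267, 0.1501]
tool_rot: [-3.141, 0.0, 2.856]
force: [0.6, 0.5, 0.7]
gripper_width: 0.905
grasp_force: 0.0

time: 1.63
tool_pos: [0.4487, 0.4279, 0.1504]
tool_rot: [-3.141, 0.0, 2.447]
force: [-1.3, 0.2, -0.3]
gripper_width: 0.903
grasp_force: 0.0
d [-0.   -0.04 11.54] rot [-0.   0.   0.2] t 1.6 pos [0.4487 0.4279 0.1504] f [-1.3  0.2 -0.3] gw 0.903
```

```bash
python3 -m creep '[{"grip":8.5,"x":0,"y":0,"z":3,"wx":0,"wy":0,"wz":0},{"grip":8.5,"x":0,"y":0,"z":3,"wx":0,"wy":0,"wz":0},{"grip":8.5,"x":0,"y":0,"z":3,"wx":0,"wy":0,"wz":0},{"grip":8.5,"x":0,"y":0,"z":2.5,"wx":0,"wy":0,"wz":0},{"grip":4,"x":0,"y":0,"z":0,"wx":0,"wy":0,"wz":0},{"grip":4,"x":0,"y":0,"z":0,"wx":0,"wy":0,"wz":0},{"grip":4,"x":0,"y":0,"z":0,"wx":0,"wy":0,"wz":0},{"grip":4,"x":0,"y":0,"z":0,"wx":0,"wy":0,"wz":0},{"grip":4,"x":0,"y":0,"z":0,"wx":0,"wy":0,"wz":0}]' 20
echo; python3 -m creep '[{"grip":4,"x":0,"y":0,"z":0,"wx":0,"wy":0,"wz":0},{"grip":4,"x":0,"y":0,"z":-1,"wx":0,"wy":0,"wz":0},{"grip":4,"x":0,"y":0,"z":-2.5,"wx":0,"wy":0,"wz":0},{"grip":4,"x":0,"y":0,"z":-3,"wx":0,"wy":0,"wz":0},{"grip":4,"x":0,"y":0,"z":-3,"wx":0,"wy":0,"wz":0},{"grip":4,"x":0,"y":0,"z":-2,"wx":0,"wy":0,"wz":0}]'
python3 - <<'E'
from h import *
delta(.6003,-.0725,.15,np.radians(140))
E
```

```text
time: 2.38
tool_pos: [0.4496, 0.4285, 0.0373]
tool_rot: [3.139, 0.0, 2.444]
force: [-1.2, -1.6, 7.6]
gripper_width: 0.623
grasp_force: 20.0

time: 2.88
tool_pos: [0.4494, 0.4283, 0.1546]
tool_rot: [3.138, 0.0, 2.444]
force: [0.1, -0.2, -1.0]
gripper_width: 0.626
grasp_force: 20.0
d [-43.73 -28.69   0.38] rot [0.2 0.  0. ] t 2.9 pos [0.4494 0.4283 0.1546] f [ 0.1 -0.2 -1. ] gw 0.626
```

```bash
python3 -m creep '[{"grip":4,"x":-2.9,"y":-1.9,"z":0,"wx":0,"wy":0,"wz":0},{"grip":4,"x":-2.9,"y":-1.9,"z":0,"wx":0,"wy":0,"wz":0},{"grip":4,"x":-2.9,"y":-1.9,"z":0,"wx":0,"wy":0,"wz":0},{"grip":4,"x":-2.9,"y":-1.9,"z":0,"wx":0,"wy":0,"wz":0},{"grip":4,"x":-2.9,"y":-1.9,"z":0,"wx":0,"wy":0,"wz":0},{"grip":4,"x":-2.9,"y":-1.9,"z":0,"wx":0,"wy":0,"wz":0},{"grip":4,"x":-2.9,"y":-1.9,"z":0,"wx":0,"wy":0,"wz":0},{"grip":4,"x":-2.9,"y":-1.9,"z":0,"wx":0,"wy":0,"wz":0}]'
echo; python3 -m creep '[{"grip":4,"x":-2.9,"y":-1.9,"z":0,"wx":0,"wy":0,"wz":0},{"grip":4,"x":-2.9,"y":-1.9,"z":0,"wx":0,"wy":0,"wz":0},{"grip":4,"x":-2.9,"y":-1.9,"z":0,"wx":0,"wy":0,"wz":0},{"grip":4,"x":-2.9,"y":-1.9,"z":0,"wx":0,"wy":0,"wz":0},{"grip":4,"x":-2.9,"y":-1.9,"z":0,"wx":0,"wy":0,"wz":0},{"grip":4,"x":-2.9,"y":-1.9,"z":0,"wx":0,"wy":0,"wz":0},{"grip":4,"x":0,"y":0,"z":0,"wx":0,"wy":0,"wz":0},{"grip":4,"x":0,"y":0,"z":0,"wx":0,"wy":0,"wz":0}]'
python3 - <<'E'
from h import *
delta(.6003,-.0725,.060,np.radians(140))
s=snapshot("top"); q=snapshot("side")
cv2.imwrite("pics/a1.png",np.hstack([cv2.resize(s["image"][180:320,260:480],(400,254)),cv2.resize(q["image"][180:380,250:480],(400,348))[:254]]))
E
```

```text
time: 3.55
tool_pos: [0.5293, 0.1607, 0.1519]
tool_rot: [3.14, 0.0, 2.444]
force: [0.8, -0.3, -0.9]
gripper_width: 0.622
grasp_force: 20.0

time: 4.22
tool_pos: [0.5893, -0.0391, 0.1516]
tool_rot: [3.141, 0.001, 2.441]
force: [0.2, 1.6, -0.7]
gripper_width: 0.623
grasp_force: 20.0
d [-2.99 -1.85  9.16] rot [ 0.   0.1 -0.2] t 4.2 pos [ 0.5893 -0.0391  0.1516] f [ 0.2  1.6 -0.7] gw 0.623
```

View pics/a1.png

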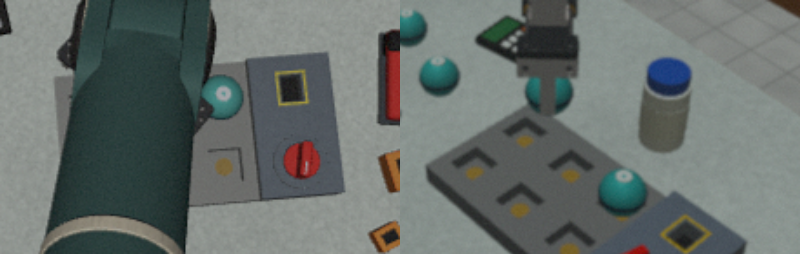

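```bash
python3 -m creep '[{"grip":4,"x":-3,"y":-1.85,"z":0,"wx":0,"wy":0,"wz":0},{"grip":4,"x":0,"y":0,"z":3,"wx":0,"wy":0,"wz":0},{"grip":4,"x":0,"y":0,"z":3,"wx":0,"wy":0,"wz":0},{"grip":4,"x":0,"y":0,"z":2,"wx":0,"wy":0,"wz":0},{"grip":4,"x":0,"y":0,"z":0.8,"wx":0,"wy":0,"wz":0},{"grip":4,"x":0,"y":0,"z":0,"wx":0,"wy":0,"wz":0}]'
python3 -c "
from h import *
delta(.6003,-.0725,.0613,np.radians(140))"
python3 -m creep '[{"grip":7.4,"x":0,"y":0,"z":0,"wx":0,"wy":0,"wz":0},{"grip":7.4,"x":0,"y":0,"z":0,"wx":0,"wy":0,"wz":0},{"grip":7.4,"x":0,"y":0,"z":0,"wx":0,"wy":0,"wz":0},{"grip":7.4,"x":0,"y":0,"z":-2,"wx":0,"wy":0,"wz":0},{"grip":8.5,"x":0,"y":0,"z":-3,"wx":0,"wy":0,"wz":0},{"grip":8.5,"x":0,"y":0,"z":-4,"wx":0,"wy":0,"wz":0}]'
python3 - <<'E'
from h import *
s=snapshot("top")
for b in balls(s): print(b[0].round(4),b[1].round(1))
delta(.4323,.2865,.15,np.radians(140))
E
```

```text
time: 4.82
tool_pos: [0.5999, -0.0695, 0.0617]
tool_rot: [-3.141, -0.001, 2.445]
force: [-0.1, -0.5, -1.4]
gripper_width: 0.625
grasp_force: 20.0
d [-0.22 -0.2   0.04] rot [-0.  -0.   0.1] t 4.8 pos [ 0.5999 -0.0695  0.0617] f [-0.1 -0.5 -1.4] gw 0.625
time: 5.32
tool_pos: [0.5989, -0.0699, 0.1524]
tool_rot: [-3.14, -0.002, 2.444]
force: [0.4, 0.6, 1.3]
gripper_width: 0.885
grasp_force: 0.0
[0.5979 0.3291] [180.8 239.4]
[0.57   0.1954] [234.9 250.8]
[0.4546 0.1769] [241.6 297.5]
[0.4324 0.2865] [196.3 307. ]
d [36.01 16.41  1.02] rot [0.3 0.3 0. ] t 5.4 pos [ 0.6027 -0.0706  0.1615] f [ 4.2  0.3 10.4] gw 0.896
```

```bash
python3 -m creep '[{"grip":8.5,"x":3,"y":1.4,"z":0.2,"wx":0,"wy":0,"wz":0},{"grip":8.5,"x":3,"y":1.4,"z":0.2,"wx":0,"wy":0,"wz":0},{"grip":8.5,"x":3,"y":1.4,"z":0.2,"wx":0,"wy":0,"wz":0},{"grip":8.5,"x":3,"y":1.4,"z":0.2,"wx":0,"wy":0,"wz":0},{"grip":8.5,"x":3,"y":1.4,"z":0.2,"wx":0,"wy":0,"wz":0},{"grip":8.5,"x":3,"y":1.4,"z":0,"wx":0,"wy":0,"wz":0},{"grip":8.5,"x":3,"y":1.4,"z":0,"wx":0,"wy":0,"wz":0}]'
echo; python3 -m creep '[{"grip":8.5,"x":3,"y":1.4,"z":0,"wx":0,"wy":0,"wz":0},{"grip":8.5,"x":3,"y":1.3,"z":0,"wx":0,"wy":0,"wz":0},{"grip":8.5,"x":3,"y":1.3,"z":0,"wx":0,"wy":0,"wz":0},{"grip":8.5,"x":3,"y":1.3,"z":0,"wx":0,"wy":0,"wz":0},{"grip":8.5,"x":3,"y":1.3,"z":0,"wx":0,"wy":0,"wz":0},{"grip":8.5,"x":0,"y":0,"z":0,"wx":0,"wy":0,"wz":0},{"grip":8.5,"x":0,"y":0,"z":0,"wx":0,"wy":0,"wz":0},{"grip":8.5,"x":0,"y":0,"z":0,"wx":0,"wy":0,"wz":0}]'
python3 - <<'E'
from h import *
delta(.4324,.2865,.037,np.radians(140))
s=snapshot("top");q=snapshot("side")
for b in balls(s): print(b[0].round(4),b[1].round(1))
print([b[1:3] for b in balls(q)])
cv2.imwrite("pics/a2.png",np.hstack([cv2.resize(s["image"][180:320,260:480],(400,254)),cv2.resize(q["image"][180:380,250:480],(400,348))[:254]]))
E
```

```text
time: 5.95
tool_pos: [0.5014, 0.1413, 0.1431]
tool_rot: [3.14, 0.0, 2.444]
force: [0.9, -0.2, 0.1]
gripper_width: 0.903
grasp_force: 0.0

time: 6.62
tool_pos: [0.43, 0.2863, 0.1429]
tool_rot: [3.141, 0.0, 2.444]
force: [1.0, -0.6, 0.2]
gripper_width: 0.906
grasp_force: 0.0
d [-0.17  0.16 10.59] rot [0. 0. 0.] t 6.6 pos [0.43   0.2863 0.1429] f [ 1.  -0.6  0.2] gw 0.906
[ 0.6112 -0.1657] [380.8 233.7]
[ 0.6044 -0.0741] [343.8 236.7]
[0.5977 0.3292] [180.8 239.4]
[0.5699 0.1957] [234.9 250.8]
[0.4546 0.1769] [241.6 297.5]
[0.4394 0.2815] [199.5 301.3]
[(array([171.52459016,  29.68852459]), np.int32(61)), (array([169.68468468,  92.40540541]), np.int32(222)), (array([254.26765799, 195.76579926]), np.int32(269)), (array([272.00316456, 223.76898734]), np.int32(316)), (array([207.85757576, 227.18484848]), np.int32(330)), (array([237.12885154, 245.73389356]), np.int32(357)), (array([347.65740741, 269.21990741]), np.int32(432)), (array([377.38477366, 290.9691358 ]), np.int32(486)), (array([ 10.25165563, 367.56291391]), np.int32(604))]
```

View pics/a2.png

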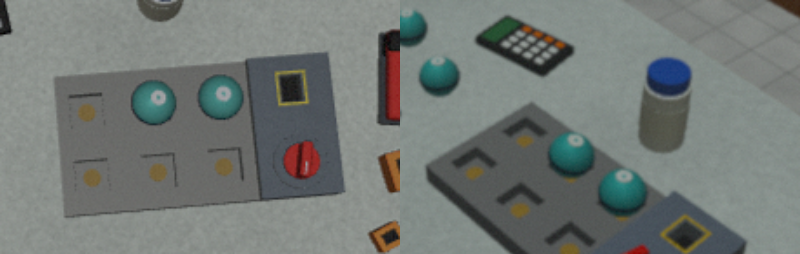

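```bash
python3 -m creep '[{"grip":8.5,"x":-0.2,"y":0.2,"z":2.6,"wx":0,"wy":0,"wz":0},{"grip":8.5,"x":0,"y":0,"z":3,"wx":0,"wy":0,"wz":0},{"grip":8.5,"x":0,"y":0,"z":3,"wx":0,"wy":0,"wz":0},{"grip":8.5,"x":0,"y":0,"z":2,"wx":0,"wy":0,"wz":0},{"grip":8.5,"x":0,"y":0,"z":0,"wx":0,"wy":0,"wz":0},{"grip":4,"x":0,"y":0,"z":0,"wx":0,"wy":0,"wz":0},{"grip":4,"x":0,"y":0,"z":0,"wx":0,"wy":0,"wz":0},{"grip":4,"x":0,"y":0,"z":0,"wx":0,"wy":0,"wz":0},{"grip":4,"x":0,"y":0,"z":0,"wx":0,"wy":0,"wz":0},{"grip":4,"x":0,"y":0,"z":0,"wx":0,"wy":0,"wz":0}]' 20
echo; python3 -m creep '[{"grip":4,"x":0,"y":0,"z":0,"wx":0,"wy":0,"wz":0},{"grip":4,"x":0,"y":0,"z":-1,"wx":0,"wy":0,"wz":0},{"grip":4,"x":0,"y":0,"z":-2.5,"wx":0,"wy":0,"wz":0},{"grip":4,"x":0,"y":0,"z":-3,"wx":0,"wy":0,"wz":0},{"grip":4,"x":0,"y":0,"z":-3,"wx":0,"wy":0,"wz":0},{"grip":4,"x":0,"y":0,"z":-2,"wx":0,"wy":0,"wz":0},{"grip":4,"x":0,"y":0,"z":0,"wx":0,"wy":0,"wz":0},{"grip":4,"x":0,"y":0,"z":0,"wx":0,"wy":0,"wz":0}]'
python3 - <<'E'
from h import *
delta(.593,.0172,.15,np.radians(140))
E
```

```text
time: 7.55
tool_pos: [0.433, 0.2872, 0.0376]
tool_rot: [3.14, 0.0, 2.444]
force: [-0.9, -1.7, 11.7]
gripper_width: 0.626
grasp_force: 20.0

time: 8.22
tool_pos: [0.4328, 0.2873, 0.153]
tool_rot: [3.139, 0.0, 2.444]
force: [-0.9, -1.0, -2.9]
gripper_width: 0.62
grasp_force: 20.0
d [-29.63 -10.41   0.28] rot [0.1 0.  0. ] t 8.2 pos [0.4328 0.2873 0.153 ] f [-0.9 -1.  -2.9] gw 0.62
```

```bash
python3 -m creep '[{"grip":4,"x":-3,"y":-1.05,"z":0,"wx":0,"wy":0,"wz":0},{"grip":4,"x":-3,"y":-1.05,"z":0,"wx":0,"wy":0,"wz":0},{"grip":4,"x":-3,"y":-1.05,"z":0,"wx":0,"wy":0,"wz":0},{"grip":4,"x":-3,"y":-1.05,"z":0,"wx":0,"wy":0,"wz":0},{"grip":4,"x":-3,"y":-1.05,"z":0,"wx":0,"wy":0,"wz":0},{"grip":4,"x":-3,"y":-1.05,"z":0,"wx":0,"wy":0,"wz":0},{"grip":4,"x":-3,"y":-1.05,"z":0,"wx":0,"wy":0,"wz":0},{"grip":4,"x":-3,"y":-1.05,"z":0,"wx":0,"wy":0,"wz":0},{"grip":4,"x":-3,"y":-1.05,"z":0,"wx":0,"wy":0,"wz":0},{"grip":4,"x":-2.6,"y":-0.95,"z":0.3,"wx":0,"wy":0,"wz":0}]'
echo;python3 -m creep '[{"grip":4,"x":0,"y":0,"z":0,"wx":0,"wy":0,"wz":0},{"grip":4,"x":0,"y":0,"z":0,"wx":0,"wy":0,"wz":0},{"grip":4,"x":0,"y":0,"z":0,"wx":0,"wy":0,"wz":0}]'
python3 -c "
from h import *
delta(.593,.0172,.0617,np.radians(140))"
```

```text
time: 9.05
tool_pos: [0.5928, 0.0149, 0.1478]
tool_rot: [-3.141, -0.0, 2.443]
force: [0.2, 0.9, -1.7]
gripper_width: 0.625
grasp_force: 20.0

time: 9.3
tool_pos: [0.5917, 0.0174, 0.1475]
tool_rot: [-3.14, -0.001, 2.444]
force: [0.0, 0.5, -1.1]
gripper_width: 0.625
grasp_force: 20.0
d [-0.12  0.07  8.58] rot [-0.1 -0.1  0. ] t 9.3 pos [0.5917 0.0174 0.1475] f [ 0.   0.5 -1.1] gw 0.625
```

Place, release, lift and head to the ball at (0.455, 0.177).

```bash
python3 -m creep '[{"grip":4,"x":-0.1,"y":0.1,"z":3,"wx":0,"wy":0,"wz":0},{"grip":4,"x":0,"y":0,"z":3,"wx":0,"wy":0,"wz":0},{"grip":4,"x":0,"y":0,"z":1.6,"wx":0,"wy":0,"wz":0},{"grip":4,"x":0,"y":0,"z":0.9,"wx":0,"wy":0,"wz":0},{"grip":4,"x":0,"y":0,"z":0,"wx":0,"wy":0,"wz":0},{"grip":4,"x":0,"y":0,"z":0,"wx":0,"wy":0,"wz":0}]'
echo; python3 -m creep '[{"grip":7.4,"x":0,"y":0,"z":0,"wx":0,"wy":0,"wz":0},{"grip":7.4,"x":0,"y":0,"z":0,"wx":0,"wy":0,"wz":0},{"grip":7.4,"x":0,"y":0,"z":0,"wx":0,"wy":0,"wz":0},{"grip":7.4,"x":0,"y":0,"z":-2,"wx":0,"wy":0,"wz":0},{"grip":8.5,"x":0,"y":0,"z":-3,"wx":0,"wy":0,"wz":0},{"grip":8.5,"x":0,"y":0,"z":-3,"wx":0,"wy":0,"wz":0},{"grip":8.5,"x":0,"y":0,"z":0,"wx":0,"wy":0,"wz":0},{"grip":8.5,"x":0,"y":0,"z":0,"wx":0,"wy":0,"wz":0}]'
python3 - <<'E'
from h import *
s=snapshot("top")
for b in balls(s): print(b[0].round(4),b[1].round(1))
delta(.4546,.1769,.13,np.radians(140))
E
```

```text
time: 9.8
tool_pos: [0.5938, 0.0178, 0.0638]
tool_rot: [-3.142, -0.0, 2.445]
force: [0.1, -0.2, -0.9]
gripper_width: 0.626
grasp_force: 20.0

time: 10.47
tool_pos: [0.5948, 0.0173, 0.1455]
tool_rot: [3.139, 0.002, 2.444]
force: [-0.7, 0.0, -0.3]
gripper_width: 0.907
grasp_force: 0.0
[ 0.6118 -0.1655] [380.8 233.7]
[ 0.6045 -0.0744] [348.2 235.1]
[0.5976 0.3291] [180.7 239.4]
[0.5702 0.1958] [234.8 250.8]
[0.4548 0.177 ] [241.7 297.5]
d [20.94  3.27  1.4 ] rot [0.1 0.  0. ] t 10.5 pos [0.5941 0.0173 0.1441] f [-1.1 -0.2 -0.9] gw 0.906
```

```bash
python3 -m creep '[{"grip":8.5,"x":3,"y":0.5,"z":0,"wx":0,"wy":0,"wz":0},{"grip":8.5,"x":3,"y":0.5,"z":0.2,"wx":0,"wy":0,"wz":0},{"grip":8.5,"x":3,"y":0.5,"z":0.2,"wx":0,"wy":0,"wz":0},{"grip":8.5,"x":3,"y":0.5,"z":0.2,"wx":0,"wy":0,"wz":0},{"grip":8.5,"x":3,"y":0.5,"z":0.2,"wx":0,"wy":0,"wz":0},{"grip":8.5,"x":3,"y":0.4,"z":0.2,"wx":0,"wy":0,"wz":0},{"grip":8.5,"x":2.9,"y":0.4,"z":0.2,"wx":0,"wy":0,"wz":0},{"grip":8.5,"x":0,"y":0,"z":0,"wx":0,"wy":0,"wz":0},{"grip":8.5,"x":0,"y":0,"z":0,"wx":0,"wy":0,"wz":0},{"grip":8.5,"x":0,"y":0,"z":0,"wx":0,"wy":0,"wz":0}]'
python3 - <<'E'
from h import *
s=snapshot("top")
for b in balls(s): print(b[0].round(4),b[1].round(1))
q=snapshot("side"); print([(b[1].round(0),b[2]) for b in balls(q)])
delta(.4548,.177,.037,np.radians(140))
E
```

```text
time: 11.35
tool_pos: [0.455, 0.1762, 0.131]
tool_rot: [-3.141, 0.0, 2.444]
force: [-0.1, 0.1, 0.2]
gripper_width: 0.902
grasp_force: 0.0
[ 0.6113 -0.1657] [380.9 233.7]
[ 0.6044 -0.0741] [343.8 236.7]
[0.598  0.3296] [180.7 239.4]
[0.5968 0.0176] [307.2 239.7]
[0.5703 0.1949] [238.6 247.7]
[(array([206.,  49.]), np.int32(82)), (array([204., 113.]), np.int32(229)), (array([216., 138.]), np.int32(80)), (array([254., 196.]), np.int32(281)), (array([272., 224.]), np.int32(317)), (array([237., 246.]), np.int32(355)), (array([321., 250.]), np.int32(394)), (array([348., 269.]), np.int32(433)), (array([377., 291.]), np.int32(494)), (array([  5., 371.]), np.int32(246))]
d [0.13 0.06 9.42] rot [-0.   0.  -0.1] t 11.4 pos [0.4554 0.1758 0.1312] f [ 0.7 -0.3  0.3] gw 0.903
```

```bash
python3 -m creep '[{"grip":8.5,"x":0.1,"y":0.1,"z":2.4,"wx":0,"wy":0,"wz":0},{"grip":8.5,"x":0,"y":0,"z":3,"wx":0,"wy":0,"wz":0},{"grip":8.5,"x":0,"y":0,"z":2.5,"wx":0,"wy":0,"wz":0},{"grip":8.5,"x":0,"y":0,"z":1.5,"wx":0,"wy":0,"wz":0},{"grip":8.5,"x":0,"y":0,"z":0,"wx":0,"wy":0,"wz":0},{"grip":4,"x":0,"y":0,"z":0,"wx":0,"wy":0,"wz":0},{"grip":4,"x":0,"y":0,"z":0,"wx":0,"wy":0,"wz":0},{"grip":4,"x":0,"y":0,"z":0,"wx":0,"wy":0,"wz":0},{"grip":4,"x":0,"y":0,"z":0,"wx":0,"wy":0,"wz":0},{"grip":4,"x":0,"y":0,"z":0,"wx":0,"wy":0,"wz":0}]' 20
echo; python3 -m creep '[{"grip":4,"x":0,"y":0,"z":0,"wx":0,"wy":0,"wz":0},{"grip":4,"x":0,"y":0,"z":-1,"wx":0,"wy":0,"wz":0},{"grip":4,"x":0,"y":0,"z":-2.5,"wx":0,"wy":0,"wz":0},{"grip":4,"x":0,"y":0,"z":-3,"wx":0,"wy":0,"wz":0},{"grip":4,"x":0,"y":0,"z":-3,"wx":0,"wy":0,"wz":0},{"grip":4,"x":0,"y":0,"z":-2,"wx":0,"wy":0,"wz":0},{"grip":4,"x":0,"y":0,"z":0,"wx":0,"wy":0,"wz":0},{"grip":4,"x":0,"y":0,"z":0,"wx":0,"wy":0,"wz":0}]'
python3 - <<'E'
from h import *
delta(.5033,.0099,.15,np.radians(140))
E
```

```text
time: 12.28
tool_pos: [0.4554, 0.1783, 0.0384]
tool_rot: [3.14, 0.001, 2.444]
force: [-1.1, -0.3, 8.6]
gripper_width: 0.627
grasp_force: 20.0

time: 12.95
tool_pos: [0.4551, 0.1784, 0.1538]
tool_rot: [3.139, 0.001, 2.444]
force: [-0.1, -0.5, -1.5]
gripper_width: 0.621
grasp_force: 20.0
d [-14.52  -9.82   0.37] rot [0.1 0.  0. ] t 12.9 pos [0.4551 0.1784 0.1538] f [-0.1 -0.5 -1.5] gw 0.621
```

```bash
python3 -m creep '[{"grip":4,"x":-2.9,"y":-2,"z":0,"wx":0,"wy":0,"wz":0},{"grip":4,"x":-2.9,"y":-2,"z":0,"wx":0,"wy":0,"wz":0},{"grip":4,"x":-2.9,"y":-2,"z":0,"wx":0,"wy":0,"wz":0},{"grip":4,"x":-2.9,"y":-2,"z":0,"wx":0,"wy":0,"wz":0},{"grip":4,"x":-2.9,"y":-1.8,"z":0.3,"wx":0,"wy":0,"wz":0},{"grip":4,"x":0,"y":0,"z":0,"wx":0,"wy":0,"wz":0},{"grip":4,"x":0,"y":0,"z":0,"wx":0,"wy":0,"wz":0},{"grip":4,"x":0,"y":0,"z":0,"wx":0,"wy":0,"wz":0}]'
python3 -c "
from h import *
delta(.5033,.0099,.0622,np.radians(140))"
```

```text
time: 13.62
tool_pos: [0.5023, 0.0101, 0.1487]
tool_rot: [-3.14, -0.001, 2.444]
force: [-0.2, 0.4, -1.2]
gripper_width: 0.626
grasp_force: 20.0
d [-0.1   0.06  8.65] rot [-0.1 -0.1  0. ] t 13.6 pos [0.5023 0.0101 0.1487] f [-0.2  0.4 -1.2] gw 0.626
```

```bash
python3 -m creep '[{"grip":4,"x":-0.1,"y":0.1,"z":3,"wx":0,"wy":0,"wz":0},{"grip":4,"x":0,"y":0,"z":3,"wx":0,"wy":0,"wz":0},{"grip":4,"x":0,"y":0,"z":1.6,"wx":0,"wy":0,"wz":0},{"grip":4,"x":0,"y":0,"z":1,"wx":0,"wy":0,"wz":0},{"grip":4,"x":0,"y":0,"z":0,"wx":0,"wy":0,"wz":0},{"grip":4,"x":0,"y":0,"z":0,"wx":0,"wy":0,"wz":0}]'
echo; python3 -m creep '[{"grip":7.4,"x":0,"y":0,"z":0,"wx":0,"wy":0,"wz":0},{"grip":7.4,"x":0,"y":0,"z":0,"wx":0,"wy":0,"wz":0},{"grip":7.4,"x":0,"y":0,"z":0,"wx":0,"wy":0,"wz":0},{"grip":7.4,"x":0,"y":0,"z":-2,"wx":0,"wy":0,"wz":0},{"grip":8.5,"x":0,"y":0,"z":-3,"wx":0,"wy":0,"wz":0},{"grip":8.5,"x":0,"y":0,"z":-3,"wx":0,"wy":0,"wz":0},{"grip":8.5,"x":0,"y":0,"z":0,"wx":0,"wy":0,"wz":0},{"grip":8.5,"x":0,"y":0,"z":0,"wx":0,"wy":0,"wz":0}]'
python3 - <<'E'
from h import *
s=snapshot("top")
for b in balls(s): print(b[0].round(4),b[1].round(1))
delta(.5702,.1958,.13,np.radians(140))
E
```

```text
time: 14.12
tool_pos: [0.5043, 0.0105, 0.0637]
tool_rot: [-3.141, -0.0, 2.445]
force: [-0.3, 0.3, -1.0]
gripper_width: 0.622
grasp_force: 20.0

time: 14.78
tool_pos: [0.5053, 0.0102, 0.1454]
tool_rot: [3.139, 0.002, 2.444]
force: [0.6, -0.1, -0.0]
gripper_width: 0.904
grasp_force: 0.0
[ 0.6119 -0.1655] [380.8 233.6]
[ 0.6061 -0.0762] [350.4 234.8]
[0.5994 0.3296] [180.7 239.4]
[0.5694 0.1956] [234.8 250.8]
d [ 6.9  18.44  1.44] rot [0.1 0.1 0. ] t 14.8 pos [0.5046 0.0102 0.1442] f [ 0.1 -0.   0.3] gw 0.905
```

```bash
python3 -m creep '[{"grip":8.5,"x":1,"y":2.7,"z":0,"wx":0,"wy":0,"wz":0},{"grip":8.5,"x":1,"y":2.7,"z":0.2,"wx":0,"wy":0,"wz":0},{"grip":8.5,"x":1,"y":2.6,"z":0.2,"wx":0,"wy":0,"wz":0},{"grip":8.5,"x":1,"y":2.6,"z":0.2,"wx":0,"wy":0,"wz":0},{"grip":8.5,"x":1,"y":2.6,"z":0.2,"wx":0,"wy":0,"wz":0},{"grip":8.5,"x":1,"y":2.6,"z":0.2,"wx":0,"wy":0,"wz":0},{"grip":8.5,"x":0.9,"y":2.6,"z":0.2,"wx":0,"wy":0,"wz":0},{"grip":8.5,"x":0,"y":0,"z":0,"wx":0,"wy":0,"wz":0},{"grip":8.5,"x":0,"y":0,"z":0,"wx":0,"wy":0,"wz":0},{"grip":8.5,"x":0,"y":0,"z":0,"wx":0,"wy":0,"wz":0}]'
python3 - <<'E'
from h import *
s=snapshot("top")
for b in balls(s): print(b[0].round(4),b[1].round(1))
q=snapshot("side"); print([(b[1].round(0),b[2]) for b in balls(q)])
delta(.57,.1956,.037,np.radians(140))
E
```

```text
time: 15.67
tool_pos: [0.5692, 0.1944, 0.1306]
tool_rot: [-3.14, -0.0, 2.443]
force: [0.2, -0.0, -0.5]
gripper_width: 0.908
grasp_force: 0.0
[ 0.612  -0.1656] [380.9 233.6]
[ 0.6044 -0.0741] [343.8 236.7]
[0.5971 0.0177] [307.1 239.7]
[0.5054 0.0103] [310.2 276.5]
[(array([235.,  22.]), np.int32(263)), (array([ 4., 25.]), np.int32(95)), (array([ 5., 84.]), np.int32(628)), (array([249.,  94.]), np.int32(195)), (array([258., 118.]), np.int32(70)), (array([  3., 155.]), np.int32(61)), (array([  2., 179.]), np.int32(87)), (array([253., 196.]), np.int32(249)), (array([272., 224.]), np.int32(314)), (array([321., 250.]), np.int32(394)), (array([292., 268.]), np.int32(431)), (array([348., 269.]), np.int32(432)), (array([377., 291.]), np.int32(484)), (array([  4., 372.]), np.int32(142))]
d [0.06 0.16 9.42] rot [-0.   0.  -0.1] t 15.8 pos [0.5695 0.194  0.1312] f [ 0.5 -0.2 -0.2] gw 0.903
```

```bash
python3 -m creep '[{"grip":8.5,"x":0.1,"y":0.2,"z":2.4,"wx":0,"wy":0,"wz":0},{"grip":8.5,"x":0,"y":0,"z":3,"wx":0,"wy":0,"wz":0},{"grip":8.5,"x":0,"y":0,"z":2.5,"wx":0,"wy":0,"wz":0},{"grip":8.5,"x":0,"y":0,"z":1.5,"wx":0,"wy":0,"wz":0},{"grip":8.5,"x":0,"y":0,"z":0,"wx":0,"wy":0,"wz":0},{"grip":4,"x":0,"y":0,"z":0,"wx":0,"wy":0,"wz":0},{"grip":4,"x":0,"y":0,"z":0,"wx":0,"wy":0,"wz":0},{"grip":4,"x":0,"y":0,"z":0,"wx":0,"wy":0,"wz":0},{"grip":4,"x":0,"y":0,"z":0,"wx":0,"wy":0,"wz":0},{"grip":4,"x":0,"y":0,"z":0,"wx":0,"wy":0,"wz":0}]' 20
echo; python3 -m creep '[{"grip":4,"x":0,"y":0,"z":0,"wx":0,"wy":0,"wz":0},{"grip":4,"x":0,"y":0,"z":-1,"wx":0,"wy":0,"wz":0},{"grip":4,"x":0,"y":0,"z":-2.5,"wx":0,"wy":0,"wz":0},{"grip":4,"x":0,"y":0,"z":-3,"wx":0,"wy":0,"wz":0},{"grip":4,"x":0,"y":0,"z":-3,"wx":0,"wy":0,"wz":0},{"grip":4,"x":0,"y":0,"z":-2,"wx":0,"wy":0,"wz":0},{"grip":4,"x":0,"y":0,"z":0,"wx":0,"wy":0,"wz":0},{"grip":4,"x":0,"y":0,"z":0,"wx":0,"wy":0,"wz":0}]'
python3 - <<'E'
from h import *
delta(.5106,-.0798,.15,np.radians(140))
E
```

```text
time: 16.6
tool_pos: [0.5707, 0.1975, 0.0385]
tool_rot: [3.141, 0.001, 2.444]
force: [-1.9, -1.0, 8.0]
gripper_width: 0.626
grasp_force: 20.0

time: 17.27
tool_pos: [0.5706, 0.1978, 0.154]
tool_rot: [3.139, 0.001, 2.444]
force: [-0.3, -0.7, -2.6]
gripper_width: 0.625
grasp_force: 20.0
d [-13.23 -25.13   0.36] rot [0.1 0.1 0. ] t 17.3 pos [0.5706 0.1978 0.154 ] f [-0.3 -0.7 -2.6] gw 0.625
```

```bash
python3 -m creep '[{"grip":4,"x":-1.3,"y":-2.5,"z":0,"wx":0,"wy":0,"wz":0},{"grip":4,"x":-1.3,"y":-2.5,"z":0,"wx":0,"wy":0,"wz":0},{"grip":4,"x":-1.3,"y":-2.5,"z":0,"wx":0,"wy":0,"wz":0},{"grip":4,"x":-1.3,"y":-2.5,"z":0,"wx":0,"wy":0,"wz":0},{"grip":4,"x":-1.3,"y":-2.5,"z":0,"wx":0,"wy":0,"wz":0},{"grip":4,"x":-1.3,"y":-2.5,"z":0,"wx":0,"wy":0,"wz":0},{"grip":4,"x":-1.3,"y":-2.5,"z":0,"wx":0,"wy":0,"wz":0},{"grip":4,"x":-1.3,"y":-2.5,"z":0,"wx":0,"wy":0,"wz":0},{"grip":4,"x":-1.4,"y":-2.5,"z":0,"wx":0,"wy":0,"wz":0},{"grip":4,"x":-1.4,"y":-2.6,"z":0.3,"wx":0,"wy":0,"wz":0}]'
echo;python3 -m creep '[{"grip":4,"x":0,"y":0,"z":0,"wx":0,"wy":0,"wz":0},{"grip":4,"x":0,"y":0,"z":0,"wx":0,"wy":0,"wz":0},{"grip":4,"x":0,"y":0,"z":0,"wx":0,"wy":0,"wz":0}]'
python3 -c "
from h import *
delta(.5106,-.0798,.0622,np.radians(140))"
```

```text
time: 18.1
tool_pos: [0.5093, -0.0807, 0.149]
tool_rot: [-3.141, -0.001, 2.444]
force: [0.5, 0.4, -1.3]
gripper_width: 0.623
grasp_force: 20.0

time: 18.35
tool_pos: [0.5098, -0.0791, 0.1489]
tool_rot: [-3.141, -0.001, 2.444]
force: [-0.9, 0.9, -0.9]
gripper_width: 0.627
grasp_force: 20.0
d [-0.11 -0.    8.67] rot [-0.  -0.1  0. ] t 18.4 pos [ 0.5098 -0.0791  0.1489] f [-0.9  0.9 -0.9] gw 0.627
```

```bash
python3 -m creep '[{"grip":4,"x":-0.1,"y":0,"z":3,"wx":0,"wy":0,"wz":0},{"grip":4,"x":0,"y":0,"z":3,"wx":0,"wy":0,"wz":0},{"grip":4,"x":0,"y":0,"z":1.6,"wx":0,"wy":0,"wz":0},{"grip":4,"x":0,"y":0,"z":1,"wx":0,"wy":0,"wz":0},{"grip":4,"x":0,"y":0,"z":0,"wx":0,"wy":0,"wz":0},{"grip":4,"x":0,"y":0,"z":0,"wx":0,"wy":0,"wz":0}]'
echo; python3 -m creep '[{"grip":7.4,"x":0,"y":0,"z":0,"wx":0,"wy":0,"wz":0},{"grip":7.4,"x":0,"y":0,"z":0,"wx":0,"wy":0,"wz":0},{"grip":7.4,"x":0,"y":0,"z":0,"wx":0,"wy":0,"wz":0},{"grip":7.4,"x":0,"y":0,"z":-2,"wx":0,"wy":0,"wz":0},{"grip":8.5,"x":0,"y":0,"z":-3,"wx":0,"wy":0,"wz":0},{"grip":8.5,"x":0,"y":0,"z":-3,"wx":0,"wy":0,"wz":0},{"grip":8.5,"x":0,"y":0,"z":0,"wx":0,"wy":0,"wz":0},{"grip":8.5,"x":0,"y":0,"z":0,"wx":0,"wy":0,"wz":0}]'
python3 - <<'E'
from h import *
s=snapshot("top")
for b in balls(s): print(b[0].round(4),b[1].round(1))
delta(.598,.3296,.13,np.radians(140))
E
```

```text
time: 18.85
tool_pos: [0.5111, -0.0798, 0.0637]
tool_rot: [-3.141, -0.0, 2.445]
force: [-0.2, -1.2, -1.3]
gripper_width: 0.622
grasp_force: 20.0

time: 19.52
tool_pos: [0.5119, -0.0803, 0.1454]
tool_rot: [3.139, 0.003, 2.444]
force: [-0.1, -0.2, -0.7]
gripper_width: 0.903
grasp_force: 0.0
[0.5977 0.3292] [180.7 239.4]
[0.5966 0.0174] [306.1 239. ]
[0.5053 0.0103] [310.3 276.5]
d [19.67 36.98  1.44] rot [0.1 0.1 0. ] t 19.6 pos [ 0.5111 -0.0802  0.1442] f [0.8 0.3 0.3] gw 0.905
```

```bash
python3 -m creep '[{"grip":8.5,"x":1.5,"y":2.8,"z":0,"wx":0,"wy":0,"wz":0},{"grip":8.5,"x":1.5,"y":2.8,"z":0.2,"wx":0,"wy":0,"wz":0},{"grip":8.5,"x":1.5,"y":2.8,"z":0.2,"wx":0,"wy":0,"wz":0},{"grip":8.5,"x":1.5,"y":2.8,"z":0.2,"wx":0,"wy":0,"wz":0},{"grip":8.5,"x":1.5,"y":2.8,"z":0.2,"wx":0,"wy":0,"wz":0},{"grip":8.5,"x":1.5,"y":2.8,"z":0.2,"wx":0,"wy":0,"wz":0},{"grip":8.5,"x":1.5,"y":2.8,"z":0.2,"wx":0,"wy":0,"wz":0}]'
echo; python3 -m creep '[{"grip":8.5,"x":1.5,"y":2.9,"z":0,"wx":0,"wy":0,"wz":0},{"grip":8.5,"x":1.5,"y":2.9,"z":0,"wx":0,"wy":0,"wz":0},{"grip":8.5,"x":1.5,"y":2.9,"z":0,"wx":0,"wy":0,"wz":0},{"grip":8.5,"x":1.5,"y":2.9,"z":0,"wx":0,"wy":0,"wz":0},{"grip":8.5,"x":1.6,"y":2.9,"z":0,"wx":0,"wy":0,"wz":0},{"grip":8.5,"x":1.6,"y":2.9,"z":0,"wx":0,"wy":0,"wz":0},{"grip":8.5,"x":0,"y":0,"z":0,"wx":0,"wy":0,"wz":0},{"grip":8.5,"x":0,"y":0,"z":0,"wx":0,"wy":0,"wz":0},{"grip":8.5,"x":0,"y":0,"z":0,"wx":0,"wy":0,"wz":0}]'
python3 - <<'E'
from h import *
s=snapshot("top")
for b in balls(s): print(b[0].round(4),b[1].round(1))
q=snapshot("side"); print([(b[1].round(0),b[2]) for b in balls(q)])
delta(.598,.3294,.037,np.radians(140))
E
```

```text
time: 20.15
tool_pos: [0.5559, 0.1388, 0.1304]
tool_rot: [-3.14, -0.001, 2.444]
force: [0.1, -0.5, 0.2]
gripper_width: 0.903
grasp_force: 0.0

time: 20.9
tool_pos: [0.5973, 0.3289, 0.1303]
tool_rot: [-3.14, -0.0, 2.444]
force: [0.2, 0.1, -0.1]
gripper_width: 0.902
grasp_force: 0.0
[ 0.6114 -0.1656] [380.8 233.7]
[ 0.6044 -0.0741] [343.8 236.7]
[0.5967 0.0173] [307.2 239.6]
[ 0.5128 -0.0812] [347.5 273.4]
[0.5051 0.0101] [310.3 276.5]
[(array([227.,  14.]), np.int32(130)), (array([230.,  71.]), np.int32(171)), (array([254., 196.]), np.int32(271)), (array([321., 250.]), np.int32(385)), (array([292., 268.]), np.int32(429)), (array([348., 269.]), np.int32(434)), (array([318., 289.]), np.int32(483)), (array([377., 291.]), np.int32(481)), (array([  8., 368.]), np.int32(400))]
d [0.04 0.11 9.4 ] rot [-0.1  0.  -0.1] t 21.0 pos [0.5977 0.3284 0.131 ] f [ 0.9  0.1 -0.3] gw 0.905
```

```bash
python3 -m creep '[{"grip":8.5,"x":0,"y":0.1,"z":2.4,"wx":0,"wy":0,"wz":0},{"grip":8.5,"x":0,"y":0,"z":3,"wx":0,"wy":0,"wz":0},{"grip":8.5,"x":0,"y":0,"z":2.5,"wx":0,"wy":0,"wz":0},{"grip":8.5,"x":0,"y":0,"z":1.5,"wx":0,"wy":0,"wz":0},{"grip":8.5,"x":0,"y":0,"z":0,"wx":0,"wy":0,"wz":0},{"grip":4,"x":0,"y":0,"z":0,"wx":0,"wy":0,"wz":0},{"grip":4,"x":0,"y":0,"z":0,"wx":0,"wy":0,"wz":0},{"grip":4,"x":0,"y":0,"z":0,"wx":0,"wy":0,"wz":0},{"grip":4,"x":0,"y":0,"z":0,"wx":0,"wy":0,"wz":0},{"grip":4,"x":0,"y":0,"z":0,"wx":0,"wy":0,"wz":0}]' 20
echo; python3 -m creep '[{"grip":4,"x":0,"y":0,"z":0,"wx":0,"wy":0,"wz":0},{"grip":4,"x":0,"y":0,"z":-1,"wx":0,"wy":0,"wz":0},{"grip":4,"x":0,"y":0,"z":-2.5,"wx":0,"wy":0,"wz":0},{"grip":4,"x":0,"y":0,"z":-3,"wx":0,"wy":0,"wz":0},{"grip":4,"x":0,"y":0,"z":-3,"wx":0,"wy":0,"wz":0},{"grip":4,"x":0,"y":0,"z":-2,"wx":0,"wy":0,"wz":0},{"grip":4,"x":0,"y":0,"z":0,"wx":0,"wy":0,"wz":0},{"grip":4,"x":0,"y":0,"z":0,"wx":0,"wy":0,"wz":0}]'
python3 - <<'E'
from h import *
delta(.5179,-.1695,.15,np.radians(140))
E
```

```text
time: 21.83
tool_pos: [0.5988, 0.3307, 0.0387]
tool_rot: [3.14, 0.001, 2.444]
force: [-2.5, -0.4, 7.2]
gripper_width: 0.623
grasp_force: 20.0

time: 22.5
tool_pos: [0.5987, 0.3309, 0.1541]
tool_rot: [3.139, 0.001, 2.444]
force: [-0.8, 0.1, -2.7]
gripper_width: 0.623
grasp_force: 20.0
d [-25.95 -43.54   0.33] rot [0.1 0.  0. ] t 22.5 pos [0.5987 0.3309 0.1541] f [-0.8  0.1 -2.7] gw 0.623
```

```bash
python3 -m creep '[{"grip":4,"x":-1.6,"y":-2.7,"z":0,"wx":0,"wy":0,"wz":0},{"grip":4,"x":-1.6,"y":-2.7,"z":0,"wx":0,"wy":0,"wz":0},{"grip":4,"x":-1.6,"y":-2.7,"z":0,"wx":0,"wy":0,"wz":0},{"grip":4,"x":-1.6,"y":-2.7,"z":0,"wx":0,"wy":0,"wz":0},{"grip":4,"x":-1.6,"y":-2.7,"z":0,"wx":0,"wy":0,"wz":0},{"grip":4,"x":-1.6,"y":-2.7,"z":0,"wx":0,"wy":0,"wz":0},{"grip":4,"x":-1.6,"y":-2.7,"z":0,"wx":0,"wy":0,"wz":0},{"grip":4,"x":-1.6,"y":-2.7,"z":0,"wx":0,"wy":0,"wz":0},{"grip":4,"x":-1.7,"y":-2.8,"z":0,"wx":0,"wy":0,"wz":0},{"grip":4,"x":-1.7,"y":-2.8,"z":0,"wx":0,"wy":0,"wz":0}]'
echo; python3 -m creep '[{"grip":4,"x":-1.6,"y":-2.7,"z":0,"wx":0,"wy":0,"wz":0},{"grip":4,"x":-1.6,"y":-2.7,"z":0,"wx":0,"wy":0,"wz":0},{"grip":4,"x":-1.6,"y":-2.7,"z":0,"wx":0,"wy":0,"wz":0},{"grip":4,"x":-1.6,"y":-2.7,"z":0,"wx":0,"wy":0,"wz":0},{"grip":4,"x":-1.7,"y":-2.7,"z":0,"wx":0,"wy":0,"wz":0},{"grip":4,"x":-1.7,"y":-2.8,"z":0.3,"wx":0,"wy":0,"wz":0},{"grip":4,"x":0,"y":0,"z":0,"wx":0,"wy":0,"wz":0},{"grip":4,"x":0,"y":0,"z":0,"wx":0,"wy":0,"wz":0},{"grip":4,"x":0,"y":0,"z":0,"wx":0,"wy":0,"wz":0}]'
python3 -c "
from h import *
delta(.5179,-.1695,.0622,np.radians(140))"
```

```text
time: 23.33
tool_pos: [0.5465, 0.0167, 0.1516]
tool_rot: [-3.14, -0.001, 2.444]
force: [0.6, 0.5, -1.5]
gripper_width: 0.626
grasp_force: 20.0

time: 24.08
tool_pos: [0.5176, -0.1692, 0.1488]
tool_rot: [-3.141, -0.001, 2.444]
force: [0.5, 0.7, -1.9]
gripper_width: 0.624
grasp_force: 20.0
d [-0.05 -0.    8.66] rot [-0.  -0.1  0. ] t 24.1 pos [ 0.5176 -0.1692  0.1488] f [ 0.5  0.7 -1.9] gw 0.624
```

```bash
python3 -m creep '[{"grip":4,"x":-0.1,"y":0,"z":3,"wx":0,"wy":0,"wz":0},{"grip":4,"x":0,"y":0,"z":3,"wx":0,"wy":0,"wz":0},{"grip":4,"x":0,"y":0,"z":1.6,"wx":0,"wy":0,"wz":0},{"grip":4,"x":0,"y":0,"z":1,"wx":0,"wy":0,"wz":0},{"grip":4,"x":0,"y":0,"z":0,"wx":0,"wy":0,"wz":0},{"grip":4,"x":0,"y":0,"z":0,"wx":0,"wy":0,"wz":0}]'
echo; python3 -m creep '[{"grip":7.4,"x":0,"y":0,"z":0,"wx":0,"wy":0,"wz":0},{"grip":7.4,"x":0,"y":0,"z":0,"wx":0,"wy":0,"wz":0},{"grip":7.4,"x":0,"y":0,"z":0,"wx":0,"wy":0,"wz":0},{"grip":7.4,"x":0,"y":0,"z":-2,"wx":0,"wy":0,"wz":0},{"grip":8.5,"x":0,"y":0,"z":-3,"wx":0,"wy":0,"wz":0},{"grip":8.5,"x":0,"y":0,"z":-4,"wx":0,"wy":0,"wz":0},{"grip":8.5,"x":0,"y":0,"z":-4,"wx":0,"wy":0,"wz":0},{"grip":8.5,"x":0,"y":0,"z":0,"wx":0,"wy":0,"wz":0},{"grip":8.5,"x":0,"y":0,"z":0,"wx":0,"wy":0,"wz":0}]'
python3 - <<'E'
from h import *
from fit import *
for b in balls(s): print(b[0].round(4),b[1].round(1))
a=(s["image"][195:330,385:520],4); 
t=cv2.resize(s["image"][245:330,440:515],(450,510),interpolation=2); u=cv2.resize(q["image"][360:445,360:460],(350,298),interpolation=2)
for im,c,o,k,img in((t,s,(440,245),6,0),(u,q,(360,360),3.5,0)):
    for hh in(.022,.062):
        B=np.array([[-.026,-.022],[.026,-.022],[.026,.022],[-.026,.022]]); B=loc(best.x[2],best.x[:2],B)
        cv2.polylines(im,[((proj(c,np.c_[B,[hh]*4])+.5-o)*k).astype(int)],True,(255,255,0))
cv2.imwrite("pics/p1.png",np.hstack([t,np.pad(u,((0,212),(0,0),(0,0)))]))
E
```

```text
time: 24.58
tool_pos: [0.5191, -0.1699, 0.0636]
tool_rot: [-3.141, -0.0, 2.445]
force: [-0.3, -0.7, -1.1]
gripper_width: 0.621
grasp_force: 20.0

time: 25.33
tool_pos: [0.5199, -0.1707, 0.1961]
tool_rot: [3.139, 0.004, 2.444]
force: [-0.7, 0.9, -1.1]
gripper_width: 0.907
grasp_force: 0.0Traceback (most recent call last):
  File "<stdin>", line 2, in <module>
  File "fit.py", line 10, in <module>
    px[0]=blobs(s,(20,100,60),(35,255,255),70)[0][2][0]
          ~~~~~~~~~~~~~~~~~~~~~~~~~~~~~~~~~~~~^^^
IndexError: list index out of range
```

```bash
sed -i -e '/^px/d;/^r=/d;/^print/d;/^f=/d' fit.py; python3 - <<'E'
from fit import *
for b in balls(s): print(b[0].round(4),b[1].round(1))
print([(b[1].round(0),b[2]) for b in balls(q)])
t=cv2.resize(s["image"][245:330,440:515],(450,510),interpolation=2); u=cv2.resize(q["image"][360:445,360:460],(350,298),interpolation=2)
for im,c,o,k in((t,s,(440,245),6),(u,q,(360,360),3.5)):
    for hh in(.022,.062):
        B=np.array([[-.026,-.022],[.026,-.022],[.026,.022],[-.026,.022]]); B=loc(best.x[2],best.x[:2],B)
        cv2.polylines(im,[((proj(c,np.c_[B,[hh]*4])+.5-o)*k).astype(np.int32)],True,(255,255,0))
cv2.imwrite("pics/p1.png",np.hstack([t,np.pad(u,((0,212),(0,0),(0,0)))]))
E
```

```text
plug [ 0.5099 -0.4024  0.3186] 18.3 0.239
[ 0.6044 -0.0741] [343.7 236.7]
[0.5968 0.0173] [307.2 239.6]
[ 0.5128 -0.0812] [347.6 273.4]
[0.5054 0.0103] [310.3 276.5]
[(array([186.,   4.]), np.int32(154)), (array([343., 177.]), np.int32(108)), (array([321., 250.]), np.int32(375)), (array([292., 268.]), np.int32(432)), (array([341., 269.]), np.int32(155)), (array([ 30., 280.]), np.int32(425)), (array([318., 289.]), np.int32(492)), (array([377., 291.]), np.int32(495)), (array([348., 312.]), np.int32(538))]
```

View pics/p1.png

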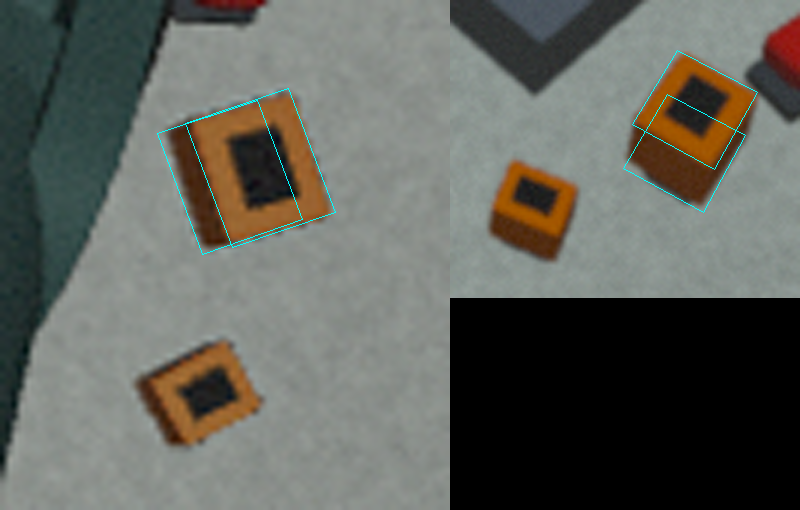

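```bash
python3 -c "
from h import *
delta(.51,-.4025,.12,np.radians(108.4))
s=snapshot('top')
print('stapler',[(w(s,p,.024).round(3).tolist()) for p in [(478,249),(470,249),(486,249)]],'smallplug',w(s,[(464,308),(472,303),(483,312)],.03).round(3).tolist())"
```

```text
d [-14.29 -18.32   7.25] rot [-0.1 -0.1 31.6] t 25.5 pos [ 0.5183 -0.1703  0.1925] f [-0.1  0.4  1. ] gw 0.901
stapler [[[0.572, -0.405]], [[0.572, -0.385]], [[0.572, -0.425]]] smallplug [[0.427, -0.362], [0.439, -0.382], [0.417, -0.408]]
```

```bash
python3 -m creep '[{"grip":7,"x":-1.8,"y":-2.3,"z":0,"wx":0,"wy":0,"wz":0},{"grip":7,"x":-1.8,"y":-2.3,"z":0,"wx":0,"wy":0,"wz":0},{"grip":7,"x":-1.8,"y":-2.3,"z":0.5,"wx":0,"wy":0,"wz":0},{"grip":7,"x":-1.8,"y":-2.3,"z":0.7,"wx":0,"wy":0,"wz":0},{"grip":7,"x":-1.8,"y":-2.3,"z":1.5,"wx":0,"wy":0,"wz":0},{"grip":7,"x":-1.8,"y":-2.3,"z":1.5,"wx":0,"wy":0,"wz":0},{"grip":7,"x":-1.8,"y":-2.3,"z":1.5,"wx":0,"wy":0,"wz":0},{"grip":7,"x":-1.7,"y":-2.2,"z":1.5,"wx":0,"wy":0,"wz":0}]'
echo; python3 -m creep '[{"grip":7,"x":0,"y":0,"z":0,"wx":0,"wy":0,"wz":6.3},{"grip":7,"x":0,"y":0,"z":0,"wx":0,"wy":0,"wz":6.3},{"grip":7,"x":0,"y":0,"z":0,"wx":0,"wy":0,"wz":6.3},{"grip":7,"x":0,"y":0,"z":0,"wx":0,"wy":0,"wz":6.3},{"grip":7,"x":0,"y":0,"z":0,"wx":0,"wy":0,"wz":6.4},{"grip":7,"x":0,"y":0,"z":0,"wx":0,"wy":0,"wz":0},{"grip":7,"x":0,"y":0,"z":0,"wx":0,"wy":0,"wz":0},{"grip":7,"x":0,"y":0,"z":0,"wx":0,"wy":0,"wz":0}]'
python3 -c "
from h import *
delta(.51,-.4025,.05,np.radians(108.4))"
```

```text
time: 26.25
tool_pos: [0.5101, -0.404, 0.1196]
tool_rot: [-3.141, -0.001, 2.444]
force: [0.6, 0.2, 0.7]
gripper_width: 0.743
grasp_force: 0.0

time: 26.92
tool_pos: [0.5106, -0.4024, 0.121]
tool_rot: [-3.141, -0.0, 1.896]
force: [0.0, -0.6, 0.1]
gripper_width: 0.746
grasp_force: 0.0
d [ 0.01 -0.06  7.1 ] rot [-0.  -0.   0.3] t 26.9 pos [ 0.5106 -0.4024  0.121 ] f [ 0.  -0.6  0.1] gw 0.746
```

Squeeze across the long side gently (5 N) to square it up, then reopen, rise and turn 90°.

```bash
python3 -m creep '[{"grip":7,"x":0,"y":-0.1,"z":2,"wx":0,"wy":0,"wz":0},{"grip":7,"x":0,"y":0,"z":2,"wx":0,"wy":0,"wz":0},{"grip":7,"x":0,"y":0,"z":2,"wx":0,"wy":0,"wz":0},{"grip":7,"x":0,"y":0,"z":1.1,"wx":0,"wy":0,"wz":0},{"grip":7,"x":0,"y":0,"z":0,"wx":0,"wy":0,"wz":0},{"grip":4,"x":0,"y":0,"z":0,"wx":0,"wy":0,"wz":0},{"grip":4,"x":0,"y":0,"z":0,"wx":0,"wy":0,"wz":0},{"grip":4,"x":0,"y":0,"z":0,"wx":0,"wy":0,"wz":0},{"grip":4,"x":0,"y":0,"z":0,"wx":0,"wy":0,"wz":0},{"grip":4,"x":0,"y":0,"z":0,"wx":0,"wy":0,"wz":0}]' 5
echo; python3 -m creep '[{"grip":4,"x":0,"y":0,"z":0,"wx":0,"wy":0,"wz":0},{"grip":4,"x":0,"y":0,"z":0,"wx":0,"wy":0,"wz":0},{"grip":4,"x":0,"y":0,"z":0,"wx":0,"wy":0,"wz":0}]' 5
python3 -c "
from h import *
delta(.51,-.4025,.05,np.radians(108.4))"
python3 -m creep '[{"grip":7,"x":0,"y":0,"z":0,"wx":0,"wy":0,"wz":0},{"grip":7,"x":0,"y":0,"z":0,"wx":0,"wy":0,"wz":0},{"grip":7,"x":0,"y":0,"z":0,"wx":0,"wy":0,"wz":0},{"grip":7,"x":0,"y":0,"z":-1,"wx":0,"wy":0,"wz":0},{"grip":7,"x":0,"y":0,"z":-2,"wx":0,"wy":0,"wz":0},{"grip":7,"x":0,"y":0,"z":-2,"wx":0,"wy":0,"wz":0},{"grip":7,"x":0,"y":0,"z":-2,"wx":0,"wy":0,"wz":0},{"grip":7,"x":0,"y":0,"z":0,"wx":0,"wy":0,"wz":0}]'
```

```text
time: 27.75
tool_pos: [0.5105, -0.4033, 0.0517]
tool_rot: [3.14, 0.001, 1.893]
force: [-0.7, 1.3, 6.9]
gripper_width: 0.564
grasp_force: 4.9

time: 28.0
tool_pos: [0.5104, -0.4034, 0.0517]
tool_rot: [3.14, 0.001, 1.893]
force: [-0.8, 0.2, 7.7]
gripper_width: 0.564
grasp_force: 4.9
d [ 0.1  -0.02  0.17] rot [0.1 0.1 0. ] t 28.0 pos [ 0.5104 -0.4034  0.0517] f [-0.8  0.2  7.7] gw 0.564
time: 28.67
tool_pos: [0.5111, -0.4042, 0.125]
tool_rot: [3.139, 0.004, 1.892]
force: [-0.1, -0.6, 2.2]
gripper_width: 0.744
grasp_force: 0.0
```

```bash
python3 -m creep '[{"grip":7,"x":0,"y":0,"z":0,"wx":0,"wy":0,"wz":-6.9},{"grip":7,"x":0,"y":0,"z":0,"wx":0,"wy":0,"wz":-6.9},{"grip":7,"x":0,"y":0,"z":0,"wx":0,"wy":0,"wz":-6.9},{"grip":7,"x":0,"y":0,"z":0,"wx":0,"wy":0,"wz":-6.9},{"grip":7,"x":0,"y":0,"z":0,"wx":0,"wy":0,"wz":-6.9},{"grip":7,"x":0,"y":0,"z":0,"wx":0,"wy":0,"wz":-6.9},{"grip":7,"x":0,"y":0,"z":0,"wx":0,"wy":0,"wz":-6.9}]'
echo; python3 -m creep '[{"grip":7,"x":0,"y":0,"z":0,"wx":0,"wy":0,"wz":-7},{"grip":7,"x":0,"y":0,"z":0,"wx":0,"wy":0,"wz":-7},{"grip":7,"x":0,"y":0,"z":0,"wx":0,"wy":0,"wz":-7},{"grip":7,"x":0,"y":0,"z":0,"wx":0,"wy":0,"wz":-7},{"grip":7,"x":0,"y":0,"z":0,"wx":0,"wy":0,"wz":-7},{"grip":7,"x":0,"y":0,"z":0,"wx":0,"wy":0,"wz":-6.8},{"grip":7,"x":0,"y":0,"z":0,"wx":0,"wy":0,"wz":0},{"grip":7,"x":0,"y":0,"z":0,"wx":0,"wy":0,"wz":0},{"grip":7,"x":0,"y":0,"z":0,"wx":0,"wy":0,"wz":0}]'
python3 -c "
from h import *
delta(.5105,-.4033,.05,np.radians(198.45))"
```

```text
time: 29.25
tool_pos: [0.5098, -0.4029, 0.1208]
tool_rot: [-3.141, 0.0, 2.741]
force: [-1.0, -0.1, -0.6]
gripper_width: 0.745
grasp_force: 0.0

time: 30.0
tool_pos: [0.5098, -0.403, 0.1206]
tool_rot: [-3.141, -0.0, -2.823]
force: [-0.1, 1.1, 0.4]
gripper_width: 0.746
grasp_force: 0.0
d [-0.06 -0.05  7.06] rot [-0.  -0.  -0.2] t 30.0 pos [ 0.5098 -0.403   0.1206] f [-0.1  1.1  0.4] gw 0.746
```

```bash
python3 -m creep '[{"grip":7,"x":-0.1,"y":-0.05,"z":2,"wx":0,"wy":0,"wz":0},{"grip":7,"x":0,"y":0,"z":2,"wx":0,"wy":0,"wz":0},{"grip":7,"x":0,"y":0,"z":2,"wx":0,"wy":0,"wz":0},{"grip":7,"x":0,"y":0,"z":1.1,"wx":0,"wy":0,"wz":0},{"grip":7,"x":0,"y":0,"z":0,"wx":0,"wy":0,"wz":0},{"grip":3.5,"x":0,"y":0,"z":0,"wx":0,"wy":0,"wz":0},{"grip":3.5,"x":0,"y":0,"z":0,"wx":0,"wy":0,"wz":0},{"grip":3.5,"x":0,"y":0,"z":0,"wx":0,"wy":0,"wz":0},{"grip":3.5,"x":0,"y":0,"z":0,"wx":0,"wy":0,"wz":0},{"grip":3.5,"x":0,"y":0,"z":0,"wx":0,"wy":0,"wz":0}]' 5
echo; python3 -m creep '[{"grip":3.5,"x":0,"y":0,"z":0,"wx":0,"wy":0,"wz":0},{"grip":3.5,"x":0,"y":0,"z":0,"wx":0,"wy":0,"wz":0},{"grip":3.5,"x":0,"y":0,"z":0,"wx":0,"wy":0,"wz":0},{"grip":3.5,"x":0,"y":0,"z":0,"wx":0,"wy":0,"wz":0}]' 45
python3 -c "
from h import *
delta(.5105,-.4033,.05,np.radians(198.45))"
python3 -m creep '[{"grip":3.5,"x":0,"y":0,"z":-1,"wx":0,"wy":0,"wz":0},{"grip":3.5,"x":0,"y":0,"z":-2,"wx":0,"wy":0,"wz":0},{"grip":3.5,"x":0,"y":0,"z":-3,"wx":0,"wy":0,"wz":0},{"grip":3.5,"x":0,"y":0,"z":-3,"wx":0,"wy":0,"wz":0},{"grip":3.5,"x":0,"y":0,"z":-3,"wx":0,"wy":0,"wz":0},{"grip":3.5,"x":0,"y":0,"z":0,"wx":0,"wy":0,"wz":0},{"grip":3.5,"x":0,"y":0,"z":0,"wx":0,"wy":0,"wz":0}]'
python3 -c "
from h import *
delta(.6204,-.2575,.16,np.radians(184.65))"
```

```text
time: 30.83
tool_pos: [0.5113, -0.4032, 0.0503]
tool_rot: [-3.141, 0.001, -2.818]
force: [-0.4, 1.3, 4.0]
gripper_width: 0.478
grasp_force: 4.9

time: 31.17
tool_pos: [0.5113, -0.4032, 0.0503]
tool_rot: [-3.141, 0.001, -2.818]
force: [-0.8, 0.5, 6.9]
gripper_width: 0.472
grasp_force: 44.3
d [0.08 0.02 0.03] rot [-0.   0.   0.1] t 31.2 pos [ 0.5113 -0.4032  0.0503] f [-0.8  0.5  6.9] gw 0.472
time: 31.75
tool_pos: [0.5115, -0.4035, 0.1716]
tool_rot: [-3.139, 0.002, -2.818]
force: [-0.2, 0.4, -3.5]
gripper_width: 0.469
grasp_force: 44.2
d [-14.96  10.39   1.16] rot [-0.1  0.1 13.9] t 31.8 pos [ 0.5115 -0.4035  0.1716] f [-0.2  0.4 -3.5] gw 0.469
```

```bash
python3 -m creep '[{"grip":3.5,"x":-1.9,"y":1.3,"z":0,"wx":0,"wy":0,"wz":0},{"grip":3.5,"x":-1.9,"y":1.3,"z":0,"wx":0,"wy":0,"wz":0},{"grip":3.5,"x":-1.9,"y":1.3,"z":0,"wx":0,"wy":0,"wz":0},{"grip":3.5,"x":-1.9,"y":1.3,"z":0,"wx":0,"wy":0,"wz":0},{"grip":3.5,"x":-1.9,"y":1.3,"z":0,"wx":0,"wy":0,"wz":0},{"grip":3.5,"x":-1.9,"y":1.3,"z":0,"wx":0,"wy":0,"wz":0},{"grip":3.5,"x":-1.9,"y":1.3,"z":0,"wx":0,"wy":0,"wz":0},{"grip":3.5,"x":-1.7,"y":1.3,"z":0,"wx":0,"wy":0,"wz":0},{"grip":3.5,"x":0,"y":0,"z":0,"wx":0,"wy":0,"wz":7},{"grip":3.5,"x":0,"y":0,"z":0,"wx":0,"wy":0,"wz":6.9}]'
echo; python3 -m creep '[{"grip":3.5,"x":0,"y":0,"z":2,"wx":0,"wy":0,"wz":0},{"grip":3.5,"x":0,"y":0,"z":2,"wx":0,"wy":0,"wz":0},{"grip":3.5,"x":0,"y":0,"z":0,"wx":0,"wy":0,"wz":0},{"grip":3.5,"x":0,"y":0,"z":0,"wx":0,"wy":0,"wz":0},{"grip":3.5,"x":0,"y":0,"z":0,"wx":0,"wy":0,"wz":0},{"grip":3.5,"x":0,"y":0,"z":0,"wx":0,"wy":0,"wz":0}]'
python3 - <<'E'
from h import *
delta(.6213,-.2575,.11,np.radians(184.65))
s=snapshot("top"); q=snapshot("side")
for b in balls(s): print(b[0].round(4),b[1].round(1))
print([(b[1].round(0),b[2]) for b in balls(q)])
cv2.imwrite("pics/g1.png",np.hstack([cv2.resize(s["image"][180:330,300:500],(400,300),interpolation=2),cv2.resize(q["image"][240:390,270:470],(400,300),interpolation=2)]))
E
```

```text
time: 32.58
tool_pos: [0.6203, -0.2549, 0.168]
tool_rot: [3.14, -0.002, -3.064]
force: [-0.7, -1.3, -3.0]
gripper_width: 0.47
grasp_force: 44.2

time: 33.08
tool_pos: [0.6205, -0.2571, 0.1305]
tool_rot: [-3.141, 0.001, -3.061]
force: [0.1, 0.6, -2.1]
gripper_width: 0.473
grasp_force: 44.2
d [-0.07 -0.05  2.05] rot [-0.   0.1 -0. ] t 33.1 pos [ 0.6205 -0.2571  0.1305] f [ 0.1  0.6 -2.1] gw 0.473
[ 0.612  -0.1656] [380.8 233.7]
[ 0.6044 -0.0741] [343.8 236.7]
[0.5967 0.0173] [307.2 239.7]
[ 0.5201 -0.173 ] [384.7 270.3]
[ 0.5126 -0.0814] [347.6 273.4]
[0.5056 0.0105] [310.3 276.5]
[(array([417., 183.]), np.int32(60)), (array([432., 211.]), np.int32(203)), (array([321., 250.]), np.int32(396)), (array([292., 268.]), np.int32(438)), (array([348., 270.]), np.int32(444)), (array([318., 289.]), np.int32(501)), (array([377., 291.]), np.int32(498)), (array([ 24., 290.]), np.int32(395)), (array([ 76., 309.]), np.int32(157)), (array([348., 313.]), np.int32(543)), (array([ 33., 373.]), np.int32(214))]
```

View pics/g1.png

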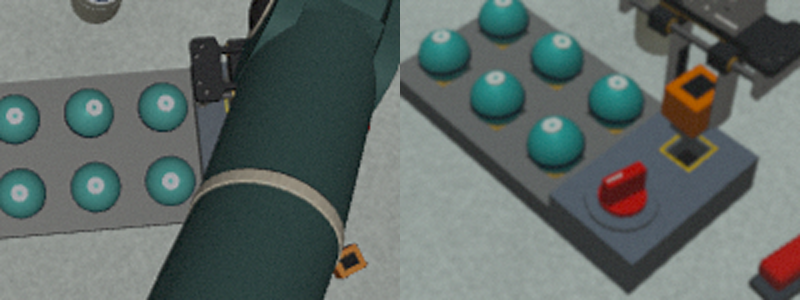

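```bash
python3 -m creep '[{"grip":3.5,"x":-0.07,"y":-0.05,"z":1,"wx":0,"wy":0,"wz":0},{"grip":3.5,"x":0,"y":0,"z":1,"wx":0,"wy":0,"wz":0},{"grip":3.5,"x":0,"y":0,"z":0.3,"wx":0,"wy":0,"wz":0},{"grip":3.5,"x":0,"y":0,"z":0,"wx":0,"wy":0,"wz":0},{"grip":3.5,"x":0,"y":0,"z":0,"wx":0,"wy":0,"wz":0},{"grip":3.5,"x":0,"y":0,"z":0,"wx":0,"wy":0,"wz":0}]'
python3 -c "
from h import *
delta(.6213,-.2575,.095,np.radians(184.65))"
python3 -m creep '[{"grip":3.5,"x":0,"y":0,"z":0.2,"wx":0,"wy":0,"wz":0},{"grip":3.5,"x":0,"y":0,"z":0.2,"wx":0,"wy":0,"wz":0},{"grip":3.5,"x":0,"y":0,"z":0.2,"wx":0,"wy":0,"wz":0},{"grip":3.5,"x":0,"y":0,"z":0.2,"wx":0,"wy":0,"wz":0},{"grip":3.5,"x":0,"y":0,"z":0.2,"wx":0,"wy":0,"wz":0},{"grip":3.5,"x":0,"y":0,"z":0,"wx":0,"wy":0,"wz":0},{"grip":3.5,"x":0,"y":0,"z":0,"wx":0,"wy":0,"wz":0}]'
```

```text
time: 33.68
tool_pos: [0.621, -0.2573, 0.1066]
tool_rot: [-3.141, 0.0, -3.061]
force: [-0.1, -0.5, -1.9]
gripper_width: 0.471
grasp_force: 44.2
d [-0.03 -0.02  1.16] rot [-0.  0. -0.] t 33.7 pos [ 0.621  -0.2573  0.1066] f [-0.1 -0.5 -1.9] gw 0.471
time: 34.27
tool_pos: [0.6209, -0.2572, 0.0964]
tool_rot: [3.142, -0.0, -3.061]
force: [-0.7, -0.5, -1.7]
gripper_width: 0.471
grasp_force: 44.2
```

```bash
python3 -m creep '[{"grip":3.5,"x":0,"y":0,"z":0.15,"wx":0,"wy":0,"wz":0},{"grip":3.5,"x":0,"y":0,"z":0.15,"wx":0,"wy":0,"wz":0},{"grip":3.5,"x":0,"y":0,"z":0.15,"wx":0,"wy":0,"wz":0},{"grip":3.5,"x":0,"y":0,"z":0.15,"wx":0,"wy":0,"wz":0},{"grip":3.5,"x":0,"y":0,"z":0,"wx":0,"wy":0,"wz":0},{"grip":3.5,"x":0,"y":0,"z":0,"wx":0,"wy":0,"wz":0}]'
```

```text
time: 34.77
tool_pos: [0.621, -0.2572, 0.0904]
tool_rot: [-3.142, 0.0, -3.061]
force: [1.6, 0.2, -2.1]
gripper_width: 0.468
grasp_force: 44.2
```

```bash
python3 -m creep '[{"grip":3.5,"x":0,"y":0,"z":0.2,"wx":0,"wy":0,"wz":0},{"grip":3.5,"x":0,"y":0,"z":0.2,"wx":0,"wy":0,"wz":0},{"grip":3.5,"x":0,"y":0,"z":0.2,"wx":0,"wy":0,"wz":0},{"grip":3.5,"x":0,"y":0,"z":0.2,"wx":0,"wy":0,"wz":0},{"grip":3.5,"x":0,"y":0,"z":0.2,"wx":0,"wy":0,"wz":0},{"grip":3.5,"x":0,"y":0,"z":0,"wx":0,"wy":0,"wz":0},{"grip":3.5,"x":0,"y":0,"z":0,"wx":0,"wy":0,"wz":0}]'; echo;  python3 -m creep '[{"grip":3.5,"x":0,"y":0,"z":0.1,"wx":0,"wy":0,"wz":0},{"grip":3.5,"x":0,"y":0,"z":0.1,"wx":0,"wy":0,"wz":0},{"grip":3.5,"x":0,"y":0,"z":0.1,"wx":0,"wy":0,"wz":0},{"grip":3.5,"x":0,"y":0,"z":0,"wx":0,"wy":0,"wz":0},{"grip":3.5,"x":0,"y":0,"z":0,"wx":0,"wy":0,"wz":0}]'
```

```text
time: 35.35
tool_pos: [0.6209, -0.2572, 0.0803]
tool_rot: [-3.142, -0.0, -3.061]
force: [1.8, -0.5, -3.7]
gripper_width: 0.47
grasp_force: 44.2

time: 35.77
tool_pos: [0.6211, -0.2572, 0.0784]
tool_rot: [-3.142, 0.001, -3.061]
force: [-3.5, 2.7, 9.9]
gripper_width: 0.473
grasp_force: 44.3
```

```bash
python3 -m creep '[{"grip":3.5,"x":0,"y":0,"z":0.1,"wx":0,"wy":0,"wz":0},{"grip":3.5,"x":0,"y":0,"z":0.1,"wx":0,"wy":0,"wz":0},{"grip":3.5,"x":0,"y":0,"z":0,"wx":0,"wy":0,"wz":0},{"grip":3.5,"x":0,"y":0,"z":0,"wx":0,"wy":0,"wz":0}]'; echo;  python3 -m creep '[{"grip":3.5,"x":0,"y":0,"z":-0.2,"wx":0,"wy":0,"wz":0},{"grip":6,"x":0,"y":0,"z":0,"wx":0,"wy":0,"wz":0},{"grip":6,"x":0,"y":0,"z":0,"wx":0,"wy":0,"wz":0},{"grip":6,"x":0,"y":0,"z":0,"wx":0,"wy":0,"wz":0},{"grip":6,"x":0,"y":0,"z":-1,"wx":0,"wy":0,"wz":0},{"grip":6,"x":0,"y":0,"z":-2,"wx":0,"wy":0,"wz":0},{"grip":6,"x":0,"y":0,"z":-3,"wx":0,"wy":0,"wz":0},{"grip":6,"x":0,"y":0,"z":-3,"wx":0,"wy":0,"wz":0},{"grip":6,"x":0,"y":0,"z":0,"wx":0,"wy":0,"wz":0},{"grip":6,"x":0,"y":0,"z":0,"wx":0,"wy":0,"wz":0}]'
python3 - <<'E'
from h import *
delta(.5207,-.2656,.17,np.radians(173))
s=snapshot("top"); q=snapshot("side")
cv2.imwrite("pics/g2.png",np.hstack([cv2.resize(s["image"][180:330,300:500],(400,300),interpolation=2),cv2.resize(q["image"][270:370,340:473],(400,300),interpolation=2)]))
E
```

```text
time: 36.1
tool_pos: [0.621, -0.2571, 0.0779]
tool_rot: [3.141, 0.001, -3.061]
force: [-13.5, 9.4, 33.9]
gripper_width: 0.466
grasp_force: 44.6

time: 36.93
tool_pos: [0.6216, -0.2576, 0.1697]
tool_rot: [-3.14, 0.003, -3.061]
force: [0.1, -0.3, -1.3]
gripper_width: 0.639
grasp_force: 0.0
d [10.13  0.02 -0.06] rot [-0.1  0.2 11.6] t 36.9 pos [ 0.6216 -0.2576  0.1697] f [ 0.1 -0.3 -1.3] gw 0.639
```

View pics/g2.png

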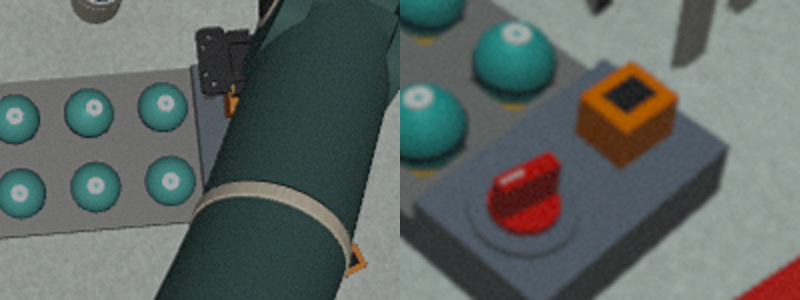

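```bash
python3 -m creep '[{"grip":5,"x":2,"y":0,"z":0,"wx":0,"wy":0,"wz":0},{"grip":5,"x":2,"y":0,"z":0,"wx":0,"wy":0,"wz":0},{"grip":5,"x":2,"y":0,"z":0,"wx":0,"wy":0,"wz":0},{"grip":5,"x":2,"y":0,"z":0,"wx":0,"wy":0,"wz":0},{"grip":5,"x":2.1,"y":0,"z":0,"wx":0,"wy":0,"wz":0},{"grip":5,"x":0,"y":0,"z":0,"wx":0,"wy":0,"wz":6.3},{"grip":5,"x":0,"y":0,"z":0,"wx":0,"wy":0,"wz":6.3},{"grip":5,"x":0,"y":0,"z":0,"wx":0,"wy":0,"wz":0},{"grip":5,"x":0,"y":0,"z":0,"wx":0,"wy":0,"wz":0},{"grip":5,"x":0,"y":0,"z":0,"wx":0,"wy":0,"wz":0}]' 30
python3 - <<'E'
from h import *
delta(.5207,-.2656,.091,np.radians(172))
E
```

```text
time: 37.87
tool_pos: [0.5202, -0.2651, 0.1669]
tool_rot: [3.142, -0.001, 3.007]
force: [-0.2, 0.3, -0.2]
gripper_width: 0.533
grasp_force: 0.0
d [-0.07 -0.04  7.59] rot [ 0.  -0.1  0.3] t 37.9 pos [ 0.5202 -0.2651  0.1669] f [-0.2  0.3 -0.2] gw 0.533
```

```bash
python3 -m creep '[{"grip":5,"x":-0.07,"y":-0.04,"z":2,"wx":0,"wy":0,"wz":0},{"grip":5,"x":0,"y":0,"z":2,"wx":0,"wy":0,"wz":0},{"grip":5,"x":0,"y":0,"z":2,"wx":0,"wy":0,"wz":0},{"grip":5,"x":0,"y":0,"z":1.5,"wx":0,"wy":0,"wz":0},{"grip":5,"x":0,"y":0,"z":0,"wx":0,"wy":0,"wz":0},{"grip":5,"x":0,"y":0,"z":0,"wx":0,"wy":0,"wz":0}]' 30
echo; python3 -m creep '[{"grip":0.8,"x":0,"y":0,"z":0,"wx":0,"wy":0,"wz":0},{"grip":0.8,"x":0,"y":0,"z":0,"wx":0,"wy":0,"wz":0},{"grip":0.8,"x":0,"y":0,"z":0,"wx":0,"wy":0,"wz":0},{"grip":0.8,"x":0,"y":0,"z":0,"wx":0,"wy":0,"wz":0},{"grip":0.8,"x":0,"y":0,"z":0,"wx":0,"wy":0,"wz":0},{"grip":0.8,"x":0,"y":0,"z":0,"wx":0,"wy":0,"wz":0},{"grip":0.8,"x":0,"y":0,"z":0,"wx":0,"wy":0,"wz":0},{"grip":0.8,"x":0,"y":0,"z":0,"wx":0,"wy":0,"wz":0}]' 30
```

```text
time: 38.37
tool_pos: [0.5206, -0.2658, 0.0921]
tool_rot: [3.141, -0.001, 3.004]
force: [0.2, -0.2, 1.2]
gripper_width: 0.531
grasp_force: 0.0

time: 39.03
tool_pos: [0.5212, -0.2651, 0.0928]
tool_rot: [3.141, 0.0, 3.003]
force: [-1.2, 4.7, 5.7]
gripper_width: 0.147
grasp_force: 30.0
```

```bash
python3 -m creep '[{"grip":0.8,"x":0,"y":0,"z":0,"wx":0,"wy":0,"wz":6},{"grip":0.8,"x":0,"y":0,"z":0,"wx":0,"wy":0,"wz":6},{"grip":0.8,"x":0,"y":0,"z":0,"wx":0,"wy":0,"wz":6},{"grip":0.8,"x":0,"y":0,"z":0,"wx":0,"wy":0,"wz":6},{"grip":0.8,"x":0,"y":0,"z":0,"wx":0,"wy":0,"wz":6},{"grip":0.8,"x":0,"y":0,"z":0,"wx":0,"wy":0,"wz":6},{"grip":0.8,"x":0,"y":0,"z":0,"wx":0,"wy":0,"wz":6},{"grip":0.8,"x":0,"y":0,"z":0,"wx":0,"wy":0,"wz":6},{"grip":0.8,"x":0,"y":0,"z":0,"wx":0,"wy":0,"wz":6},{"grip":0.8,"x":0,"y":0,"z":0,"wx":0,"wy":0,"wz":6}]'
echo; python3 -m creep '[{"grip":0.8,"x":0,"y":0,"z":0,"wx":0,"wy":0,"wz":2},{"grip":0.8,"x":0,"y":0,"z":0,"wx":0,"wy":0,"wz":2},{"grip":0.8,"x":0,"y":0,"z":0,"wx":0,"wy":0,"wz":2},{"grip":0.8,"x":0,"y":0,"z":0,"wx":0,"wy":0,"wz":0},{"grip":0.8,"x":0,"y":0,"z":0,"wx":0,"wy":0,"wz":0}]'
python3 -c "
from h import *
delta(.5207,-.2656,.0921,np.radians(104.4)); print(observe()['torque'].round(2))"
```

```text
time: 39.87
tool_pos: [0.521, -0.2654, 0.0928]
tool_rot: [3.141, -0.001, 1.951]
force: [-1.9, 2.9, 6.7]
gripper_width: 0.153
grasp_force: 30.0

time: 40.28
tool_pos: [0.521, -0.2654, 0.0928]
tool_rot: [3.141, -0.001, 1.851]
force: [-2.1, 3.5, 7.3]
gripper_width: 0.147
grasp_force: 30.0
d [-0.01 -0.04  0.07] rot [ 0.  -0.   1.6] t 40.3 pos [ 0.521  -0.2654  0.0928] f [-2.1  3.5  7.3] gw 0.147
[ 0.8   0.65 -0.03]
```

Continue to the stop with small steps, then watch the torque.

```bash
python3 -m creep '[{"grip":0.8,"x":0,"y":0,"z":0,"wx":0,"wy":0,"wz":1},{"grip":0.8,"x":0,"y":0,"z":0,"wx":0,"wy":0,"wz":1},{"grip":0.8,"x":0,"y":0,"z":0,"wx":0,"wy":0,"wz":1},{"grip":0.8,"x":0,"y":0,"z":0,"wx":0,"wy":0,"wz":1},{"grip":0.8,"x":0,"y":0,"z":0,"wx":0,"wy":0,"wz":0},{"grip":0.8,"x":0,"y":0,"z":0,"wx":0,"wy":0,"wz":0}]'
python3 -c "
from h import *
delta(.5207,-.2656,.0921,np.radians(104.4)); print(observe()['torque'].round(2))"
python3 -m creep '[{"grip":0.8,"x":0,"y":0,"z":0,"wx":0,"wy":0,"wz":1},{"grip":0.8,"x":0,"y":0,"z":0,"wx":0,"wy":0,"wz":1},{"grip":0.8,"x":0,"y":0,"z":0,"wx":0,"wy":0,"wz":0},{"grip":0.8,"x":0,"y":0,"z":0,"wx":0,"wy":0,"wz":0}]'
python3 -c "
from h import *
delta(.5207,-.2656,.0921,np.radians(104.4)); print(observe()['torque'].round(2))"
```

```text
time: 40.78
tool_pos: [0.521, -0.2654, 0.0928]
tool_rot: [3.142, -0.001, 1.782]
force: [-3.0, 3.5, 6.4]
gripper_width: 0.148
grasp_force: 30.6
d [-0.02 -0.03  0.07] rot [ 0.  -0.  -2.3] t 40.8 pos [ 0.521  -0.2654  0.0928] f [-3.   3.5  6.4] gw 0.148
[0.75 0.63 0.52]
time: 41.12
tool_pos: [0.5211, -0.2655, 0.0928]
tool_rot: [3.141, -0.0, 1.747]
force: [-1.7, 2.4, 5.4]
gripper_width: 0.154
grasp_force: 31.1
d [-0.   -0.04  0.07] rot [ 0.  -0.  -4.3] t 41.1 pos [ 0.5211 -0.2655  0.0928] f [-1.7  2.4  5.4] gw 0.154
[0.49 0.48 0.57]
```

```bash
python3 -m creep '[{"grip":4.5,"x":0,"y":0,"z":0,"wx":0,"wy":0,"wz":0},{"grip":4.5,"x":0,"y":0,"z":0,"wx":0,"wy":0,"wz":0},{"grip":4.5,"x":0,"y":0,"z":0,"wx":0,"wy":0,"wz":0},{"grip":4.5,"x":0,"y":0,"z":0,"wx":0,"wy":0,"wz":0},{"grip":4.5,"x":0,"y":0,"z":-2,"wx":0,"wy":0,"wz":0},{"grip":4.5,"x":0,"y":0,"z":-3,"wx":0,"wy":0,"wz":0},{"grip":4.5,"x":0,"y":0,"z":-3,"wx":0,"wy":0,"wz":0},{"grip":4.5,"x":0,"y":0,"z":-3,"wx":0,"wy":0,"wz":0}]'
echo; python3 -m creep '[{"grip":4.5,"x":-3,"y":-1,"z":0,"wx":0,"wy":0,"wz":0},{"grip":4.5,"x":-3,"y":-1,"z":0,"wx":0,"wy":0,"wz":0},{"grip":4.5,"x":-3,"y":-1,"z":0,"wx":0,"wy":0,"wz":0},{"grip":4.5,"x":-3,"y":-1,"z":0,"wx":0,"wy":0,"wz":0},{"grip":4.5,"x":-3,"y":-1,"z":0,"wx":0,"wy":0,"wz":0},{"grip":4.5,"x":-3,"y":-1,"z":0,"wx":0,"wy":0,"wz":0},{"grip":4.5,"x":-3,"y":-1,"z":0,"wx":0,"wy":0,"wz":0},{"grip":4.5,"x":-3,"y":-1,"z":0,"wx":0,"wy":0,"wz":0},{"grip":4.5,"x":0,"y":0,"z":0,"wx":0,"wy":0,"wz":0},{"grip":4.5,"x":0,"y":0,"z":0,"wx":0,"wy":0,"wz":0}]'
python3 - <<'E'
from h import *
s=snapshot("top"); q=snapshot("side")
cv2.imwrite("pics/g3.png",np.hstack([cv2.resize(s["image"][190:330,280:500],(450,286),interpolation=2),cv2.resize(q["image"][270:370,340:463],(350,286),interpolation=2)]))
for b in balls(s): print(b[0].round(4),b[1].round(1))
m=blobs(s,(0,150,90),(4,255,255),30)
print([(b[0].round(0),b[1]) for b in m])
E
```

```text
time: 41.78
tool_pos: [0.5205, -0.2659, 0.2037]
tool_rot: [-3.141, 0.0, 1.745]
force: [-0.2, 0.7, 0.0]
gripper_width: 0.481
grasp_force: 0.0

time: 42.62
tool_pos: [0.4825, -0.5178, 0.202]
tool_rot: [-3.141, 0.0, 1.743]
force: [0.5, -0.2, -0.5]
gripper_width: 0.48
grasp_force: 0.0
[ 0.6113 -0.1657] [380.9 233.7]
[ 0.6044 -0.0741] [343.8 236.6]
[0.597  0.0176] [307.2 239.7]
[ 0.52   -0.1728] [384.6 270.2]
[ 0.5127 -0.0814] [347.5 273.4]
[0.5054 0.0103] [310.3 276.5]
[(array([479., 227.]), np.int32(413)), (array([427., 268.]), np.int32(261))]
```

View pics/g3.png

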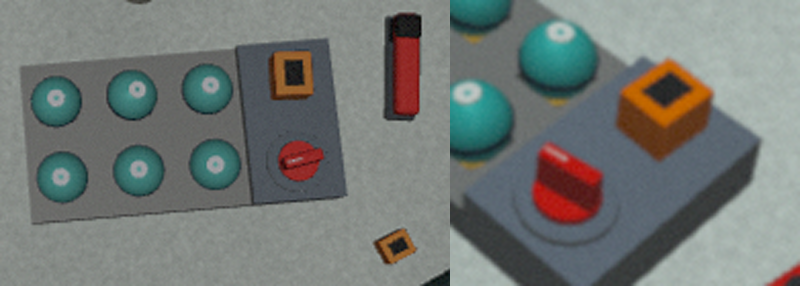

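```bash
python3 -c "
from cell import hand_in
print(hand_in())"
```

```text
the job is handed in; nothing more can be done
None
```

The job is handed in at about 43 s of the 210 s allowed: the last pictures show all six balls upright in the wells, the plug flush in its socket, and the red switch turned clockwise to its stop.

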